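# Trim the bench meter with the plastic tuning tool

## Robot

A 6-joint arm with a two-finger parallel gripper is mounted at the origin on a cart in front of the work surface, level with it; the furniture and walls round the work are solid. World frame = base frame: x ahead of the robot, y to its left, z up, the work surface at z = 0. Lengths are in m, angles in rad, forces in N, time in s.
With the tool pointing down it reaches from about 0.275 to 0.775 m from the base axis. Payload 14.6 kg.
Tool frame: the origin (TCP) lies midway between the tips of the shut fingers; the grasp point (between the pads) lies arm.grasp_offset behind it (arm.grasp_offset is the distance from the TCP to the grasp point, in m); y points along the fingers, x is the direction in which the jaws open and shut, and the axes are right-handed (so a half turn about y gives the same grasp; the last joint's range is limited). The gripper opens to 85 mm and grips with 20 to 120 N. Pads are 22 mm wide; open, the fingers measure 114 mm over their backs; the gripper's body (76 mm by 85 mm) begins 54 mm behind the grasp point. The pads swing forward as they close: fully open they stand 13 mm farther back than shut.
Start: joints at [1.1, 0.263, -0.048, 1.259, 0, 1.415], TCP at [0.163, 0.499, 0.231] pointing down, gripper open.
Joint ranges: [-2.65, 2.65], [-0.89, 1.7], [-1.18, 1.37], [-2.13, 2.11], [-1.35, 1.29], [-3.14, 3.14]. Speed limits (rad/s): [1.89, 1.89, 2.57, 2.79, 3.14, 3.14].

## Interface

Orientations are given as a unit quaternion [w, x, y, z].
In Python, from workcell import arm, eyes gives the robot as it stands.
- The arm moves only by the tool jog_arm, never from a script. Its argument "series" is a list of rows, each a list of 7 numbers: the closure, from 0 (fully open) to 1 (shut), then the shift along the tool's x, y, z in m, then the turn, a rotation vector about the tool's x, y, z in rad. A call has 1 to 20 rows; each row is the pose to reach, as a shift and turn from the pose commanded when the call began, along the tool's axes at that moment; what a row does not reach only later rows make up. A row lasts 1/12 s, in which the tool goes at most 41.7 mm and 7.16 degrees, less where a joint would pass 70% of its speed; a pose out of reach is approached as far as the arm can. A call with a gripper value outside its range is refused whole. The fingers move at their own pace and stop on an object; the grip force is fixed at half the most. Time passes only in rows, so rows that repeat a pose let the fingers close. It gives the time, the measured TCP pose, the force and the opening at its end, in the units of the state.
- arm.sense(): the state, without advancing time (a new reading comes with each control period).
- eyes.camera(name): name is "side" or "top" or "wrist"; returns a dict with "pixels" (384x512x3 uint8, red, green, blue), "vertical_fov" (degrees; the focal length in pixels is half the picture's height over the tangent of half this angle, whatever the lens; pixels are square), "cx", "cy" (the principal point, pixels), "camera_from_world" (4x4, takes a point from world to camera coordinates); the wrist camera has in their place "T_tool_cam" (4x4, takes a point from camera to tool coordinates, whose origin is the TCP and whose axes are the tool frame's). Camera axes: x right, y up, looking along -z (the intrinsics and any distortion apply to the point x, -y, -z); pixel columns grow to the right and rows downward; lengths in m; the calibration is good to about 2 mm. The wrist camera is an equidistant fisheye: a pixel r from the principal point sees the ray r / f radians off the axis. A picture is of the moment at which its call begins: read the wrist's pose just before it. There is no depth.
- arm.close_job(): hands the job in, once; it reports no verdict.
The state is a dict: "t": time; "q": joint angles; "qd": joint speeds; "effort": joint torques, N m; "position": TCP position; "tcp_rot": TCP orientation; "ft_force": force on the tool from outside, world axes, zero at the start; "moment": the same for the moment, N m; "opening": finger opening in m.
Only numpy, scipy, OpenCV 4.12 (cv2) and the standard library are available. Lean on these libraries where they do the work, as an engineer would, in place of code of your own. Each camera call takes 0.05 s, during which the arm holds its last target.

## Task

Take the plastic tuning tool from its stand, feel its blade into the slot of the trimmer screw on the bench meter, and turn the screw gently clockwise until the needle stands on the long mark. Then put the tool back upright, fully home, in its stand. Press and turn lightly, for the plastic blade and the trimmer are delicate, and leave the tape roll, the steel die and the carton where they are.

Things in the scene. Friction and masses are not known exactly. Their poses are not given: they have to be found in the camera images.
- meter: Bench meter, fixed: low grey case 130 (its x) x 96 (y) x 40 mm high with an aluminium top plate. Origin: centre of the underside, z up. Towards +x a window (frame top 48 mm above the bench) with a scale and a needle that pivots at x = -4, y = 0 mm. The long mark, longer and thicker than the others, lies straight along +x from the pivot.
- trim (a point): Centre of the top face of the trimmer screw: at x = -44, y = 0, z = 47 mm of the meter, axes as the meter's. Brass head 16 mm across with one straight slot right across it, 3.2 mm wide, 4.5 mm deep, top edges chamfered 0.5 mm. The direction of the slot is NOT reported: it starts in any direction, unrelated to the needle, and must be seen or felt.
- plate (a point): Foot of the trimmer: on the meter's top plate, 7 mm straight below the top face of the screw. A fixed black collar, 27 mm across with a bore of about 19 mm, stands 8 mm up from the plate round the screw, 1 mm higher than its head. The screw turns stiffly (about 0.03 N m) and stays where it is left; turned clockwise from above it moves the needle clockwise.
- needle (a joint): Needle of the meter (hinge, rad, 0 to 1.0, growing clockwise seen from above). It stands on the long mark at 0.60; at the start it shows 0.04 to 0.28. Moved only by the trimmer screw, 0.4 rad per rad of screw.
- tuner: Plastic tuning tool, 98 mm, 30 g, upright in its stand, blade down. Origin: centre of the blade's lower edge; z up the tool. Blade 9 mm wide (x), 2 mm thick (y), z = 0 to 8 mm; shank 10 mm thick, to z = 34; flange 20 mm across, z = 34 to 38; square handle 14 x 14 mm, sides along x and y, z = 38 to 98. More than 25 N between tool and trimmer, or 30 N on the case, breaks something.
- stand: Black stand block, fixed, 50 x 50 x 42 mm high. Origin: centre of the underside. In the middle of the top is a round hole, 13 mm across, 38 mm deep, its rim chamfered by 2 mm. With the tool home, its flange rests on the block and the blade's lower edge is 8 mm above the block's underside.
- tape: Bystander: roll of black tape lying flat, 62 mm across, 19 mm high; origin at the centre of the underside.
- die: Bystander: grey steel die segment standing on end, 37 x 36 x 56 mm high; origin at the centre of the underside.
- carton: Bystander: small brown carton, 61 x 85 x 51 mm high, behind the meter; origin at the centre of the underside.
Not all that is in view belongs to the job. Leave any pink or turquoise look-alike of the tuner alone.

How it is judged:
On the way, in this order (a step that is already met when the one before it is completed fails the run):
1. the blade sits at least 2 mm deep in the slot of the trimmer screw (z of tuner in the frame of trim below -0.002 m and horizontal distance between tuner and trim below 0.006 m and value of joint needle below 0.5 rad), for 0.1 s.
2. with the blade still in the slot, the needle is brought onto the long mark (within 0.06 rad) (z of tuner in the frame of trim below -0.0015 m and horizontal distance between tuner and trim below 0.006 m and value of joint needle between 0.54 and 0.66 rad), for 0.2 s.
At the end, for the whole second after the job is handed in: The needle stands within 0.06 rad of the long mark (0.54 to 0.66), and the tool stands at rest, blade down, in the hole of its stand: upright within 0.1 rad, within 5 mm of the hole's axis, its flange within 2.5 mm of the block's top (value of joint needle between 0.54 and 0.66 rad and horizontal distance between tuner and stand below 0.005 m and z of tuner in the frame of stand below 0.0105 m and angle between tuner's own z axis and vertical below 0.1 rad and linear speed of tuner below 0.02 m/s); the robot touches nothing.
It fails at once if the tool loads the trimmer (screw or collar) with more than 25 N (contact force between tuner and trimmer above 25 N).
It fails at once if the tool is pressed on the meter's case with more than 30 N (contact force between tuner and meter above 30 N).
It fails at once if the tape roll, the die or the carton is shifted by more than 15 mm (distance of any of tape, die, carton from where it was at the start of the episode above 0.015 m).
It also fails if it takes over 72 s, if anything falls off the work surface, if the arm or the gripper's body presses on something with over 40 N, if the wrist force passes 120 N, or if a joint passes its speed limit or range.

## Working session

There is one attempt and no reset: what is moved stays moved. The work goes in short steps, Python scripts to look and compute and a tool call to move; the robot and the scene stay as the last step left them, time stands still between calls to the robot, and variables do not carry over. Pictures are saved under pics/ and viewed, and the job is handed in when it is done.

Besides the shell and the picture viewer there is one more tool, called as a command line: name --pt "numbers of a row" for each row, then --argument value for the rest. jog_arm: Moves the arm, as the interface text tells. Its arguments: {"type":"object","properties":{"series":{"type":"array","items":{"type":"array","items":{"type":"number"}}}},"required":["series"]}

```bash
ls; mkdir -p pics
cat > h.py <<'E'
import numpy as np, cv2
from workcell import arm, eyes
from scipy.spatial.transform import Rotation as R
def rot(q): return R.from_quat([q[1],q[2],q[3],q[0]])
def snap(name,fn):
    s=arm.sense(); c=eyes.camera(name)
    cv2.imwrite('pics/'+fn+'.png',c['pixels'][:,:,::-1])
    np.savez('pics/'+fn+'.npz',**{k:np.asarray(v) for k,v in c.items()},pos=s['position'],rq=s['tcp_rot'])
    return c,s
def load(fn): return dict(np.load('pics/'+fn+'.npz'))
def ray(d,u,v):
    f=192/np.tan(np.radians(float(d['vertical_fov']))/2)
    x=(u-float(d['cx']));y=(v-float(d['cy']))
    if 'T_tool_cam' in d:
        r=np.hypot(x,y);th=r/f
        dc=np.array([np.sin(th)*x/max(r,1e-9),-np.sin(th)*y/max(r,1e-9),-np.cos(th)])
        T=np.eye(4);T[:3,:3]=rot(d['rq']).as_matrix();T[:3,3]=d['pos'];T=T@d['T_tool_cam']
    else:
        dc=np.array([x/f,-y/f,-1]);T=np.linalg.inv(d['camera_from_world'])
    w=T[:3,:3]@dc
    return T[:3,3],w/np.linalg.norm(w)
def onz(d,u,v,z):
    o,w=ray(d,u,v);return o+w*(z-o[2])/w[2]
def tri(rs):
    A=np.zeros((3,3));b=np.zeros(3)
    for o,w in rs:
        P=np.eye(3)-np.outer(w,w);A+=P;b+=P@o
    p=np.linalg.solve(A,b)
    return p,[np.linalg.norm((np.eye(3)-np.outer(w,w))@(p-o)) for o,w in rs]
def proj(d,p):
    f=192/np.tan(np.radians(float(d['vertical_fov']))/2)
    p=np.append(p,1)
    if 'T_tool_cam' in d:
        T=np.eye(4);T[:3,:3]=rot(d['rq']).as_matrix();T[:3,3]=d['pos'];T=T@d['T_tool_cam']
        c=np.linalg.inv(T)@p; x,y,z=c[0],-c[1],-c[2]; r=np.hypot(x,y);th=np.arctan2(r,z)
        return float(d['cx'])+f*th*x/r,float(d['cy'])+f*th*y/r
    c=d['camera_from_world']@p
    return float(d['cx'])+f*c[0]/-c[2],float(d['cy'])-f*c[1]/-c[2]
E
python3 - <<'E'
from h import *
for n in('side','top','wrist'):
    c,s=snap(n,n+'0')
    print(n,{k:v for k,v in c.items() if k!='pixels'})
print(s, arm.grasp_offset)
E
```

```text
pics
side {'vertical_fov': 48.961099690906735, 'cx': 261.86111034847494, 'cy': 198.18282431310462, 'camera_from_world': array([[-0.96095941, -0.27617518,  0.01686049,  0.578557  ],
       [ 0.15740916, -0.49556138,  0.85419042, -0.13771269],
       [-0.22755078,  0.82349632,  0.51968688, -0.77168401],
       [ 0.        ,  0.        ,  0.        ,  1.        ]])}
top {'vertical_fov': 49.95777189655563, 'cx': 254.3171346129579, 'cy': 196.74384199452282, 'camera_from_world': array([[ 0.10378865, -0.99459223, -0.00376876, -0.03541139],
       [ 0.97337714,  0.10079475,  0.20585764, -0.59990688],
       [-0.20436454, -0.02503411,  0.97857469, -0.81788126],
       [ 0.        ,  0.        ,  0.        ,  1.        ]])}
wrist {'vertical_fov': 65.70646984690485, 'cx': 262.5156717705259, 'cy': 188.83422040911282, 'T_tool_cam': array([[ 9.99999938e-01,  3.52407717e-04, -1.68729368e-05,
        -2.49915176e-04],
       [-1.25290978e-04,  3.10008245e-01, -9.50733860e-01,
        -1.42813904e-01],
       [-3.29815199e-04,  9.50733803e-01,  3.10008270e-01,
         8.07250802e-02],
       [ 0.00000000e+00,  0.00000000e+00,  0.00000000e+00,
         1.00000000e+00]])}
{'t': 0.1, 'q': array([ 1.09969534e+00,  2.63473849e-01, -4.88670639e-02,  1.25937665e+00,
        2.28770680e-05,  1.41550318e+00]), 'qd': array([-3.99999468e-04, -9.00021939e-04,  1.43105330e-03,  1.92587650e-03,
        1.48515944e-05,  1.06362954e-03]), 'effort': array([ 5.70246368e-03, -6.38575888e+01,  3.85063326e+01,  1.00391189e-02,
       -5.03269439e-05,  2.71019439e-05]), 'position': array([0.16294464, 0.4988271 , 0.23087617]), 'tcp_rot': array([-0.5722628 ,  0.57254469,  0.41486146, -0.41544895]), 'ft_force': array([ 0.25168936,  0.09932277, -0.24864156]), 'moment': array([ 0.04618828, -0.01276242, -0.01275722]), 'opening': 0.08496601844558968} 0.0187
```

View pics/side0.png

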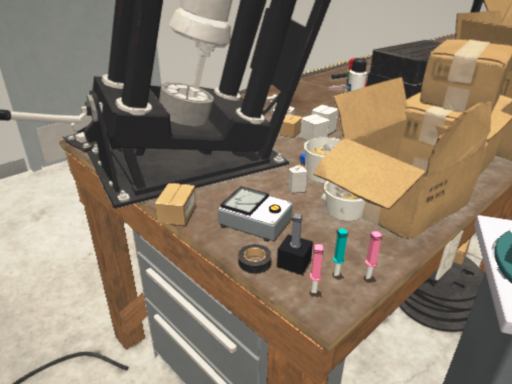

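View pics/top0.png

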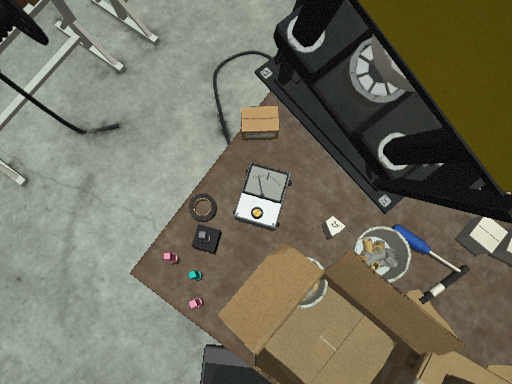

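View pics/wrist0.png

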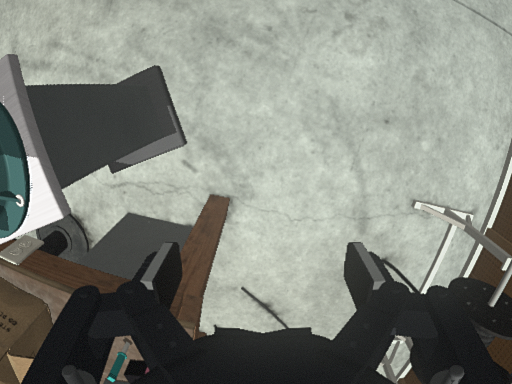

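Run:
```python
from h import *
d=load('top0');print(rot(d['rq']).as_matrix().round(3))
```

```text
[[ 0.311 -0.    -0.951]
 [ 0.951 -0.001  0.311]
 [-0.001 -1.     0.   ]]
```

Run:
```python
import cv2
t=cv2.imread('pics/top0.png');s=cv2.imread('pics/side0.png')
cv2.imwrite('pics/top0c.png',cv2.resize(t[90:320,120:350],None,fx=2.6,fy=2.6,interpolation=cv2.INTER_CUBIC))
cv2.imwrite('pics/side0c.png',cv2.resize(s[150:310,140:400],None,fx=3,fy=3,interpolation=cv2.INTER_CUBIC))
```

```text
(no output)
```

View pics/top0c.png

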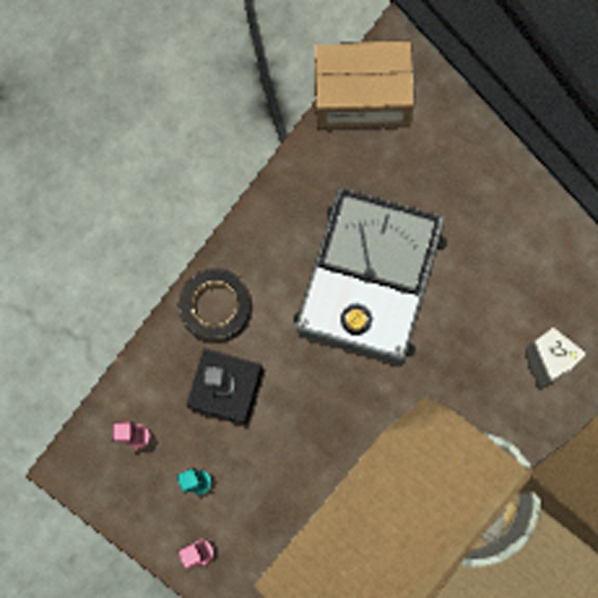

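View pics/side0c.png

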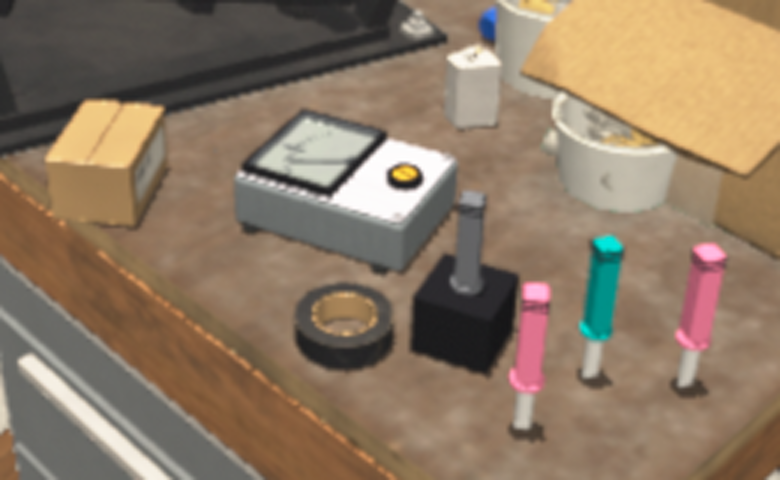

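Run:
```python
from h import *
t=load('top0');s=load('side0')
T=lambda x,y:(120+x/2.6,90+y/2.6); S=lambda x,y:(140+x/3,150+y/3)
for n,a,b in[('handle',(213,375),(474,199)),('trim',(356,318),(405,175))]:
    print(n,tri([ray(t,*T(*a)),ray(s,*S(*b))]), onz(t,*T(*a),.106 if n=='handle' else .047), onz(s,*S(*b),.106 if n=='handle' else .047))
print('flange side',onz(s,*S(466,285),.044))
for n,z,pts in[('stand',.042,[(205,350),(264,364),(245,427),(188,404)]),('meterwin',.048,[(341,191),(441,216),(417,293),(320,267)]),('meterlow',.040,[(299,325),(406,357)]),('pivot',.045,[(370,273)]),('long',.045,[(386,214),(384,232)]),('tape',.019,[(215,305)]),('die',.056,[(562,345)]),('carton',.051,[(316,43),(412,42),(412,107),(316,103)]),('pink',.1,[(123,435),(194,555)]),('flap',.15,[(430,400),(257,585)])]:
    for p in pts: print(n,onz(t,*T(*p),z).round(4))
c=np.linalg.inv(t['camera_from_world'])[:3,3];print(c, np.linalg.inv(s['camera_from_world'])[:3,3])
# box flap height
```

```text
handle (array([0.50425371, 0.1219528 , 0.10231698]), [np.float64(0.0007843352741001236), np.float64(0.0007843352741000057)]) [0.50465979 0.12150953 0.106     ] [0.5025367  0.12749702 0.106     ]
trim (array([0.57019719, 0.01804638, 0.04242076]), [np.float64(0.0006021743797405333), np.float64(0.0006021743797405945)]) [0.57002247 0.01805093 0.047     ] [0.56792714 0.02508709 0.047     ]
flange side [0.50349308 0.12774165 0.044     ]
stand [0.5312 0.1399 0.042 ]
stand [0.5247 0.0899 0.042 ]
stand [0.4717 0.0991 0.042 ]
stand [0.4854 0.148  0.042 ]
meterwin [0.6774 0.0419 0.048 ]
meterwin [ 0.6642 -0.0445  0.048 ]
meterwin [ 0.5961 -0.0303  0.048 ]
meterwin [0.6098 0.0524 0.048 ]
meterlow [0.5604 0.0649 0.04  ]
meterlow [ 0.5429 -0.0265  0.04  ]
pivot [0.6096 0.0103 0.045 ]
long [0.662  0.0019 0.045 ]
long [0.6461 0.0021 0.045 ]
tape [0.5736 0.14   0.019 ]
die [ 0.5636 -0.1516  0.056 ]
carton [0.8077 0.0776 0.051 ]
carton [ 0.8172 -0.0056  0.051 ]
carton [ 0.7575 -0.0111  0.051 ]
carton [0.7527 0.0715 0.051 ]
pink [0.4527 0.1847 0.1   ]
pink [0.3704 0.119  0.1   ]
flap [ 0.4984 -0.0427  0.15  ]
flap [0.3579 0.0657 0.15  ]
[0.42046501 0.00477263 0.92371986] [0.40204973 0.72701693 0.50891216]
```

```bash
cat >> h.py <<'E'
def goal(p,xyaw,s=None):
    """shift & rotvec in current tool axes to reach TCP p, tool y down, tool x at world yaw; uses measured pose"""
    s=s or arm.sense();Rc=rot(s['tcp_rot'])
    x=np.array([np.cos(xyaw),np.sin(xyaw),0]);y=np.array([0,0,-1.]);z=np.cross(x,y)
    Rg=R.from_matrix(np.column_stack([x,y,z]))
    return (Rc.inv().apply(np.array(p)-s['position'])).round(4),(Rc.inv()*Rg).as_rotvec().round(4)
E
python3 - <<'E'
from h import *
t=load('top0');s=load('side0')
T=lambda x,y:(120+x/2.6,90+y/2.6); S=lambda x,y:(140+x/3,150+y/3)
print(tri([ray(t,*T(430,400)),ray(s,*S(525,75))]))
print(tri([ray(t,*T(257,585)),ray(s,*S(743,172))]))
print(goal([.50,.075,.2],1.38))
E
```

```text
(array([ 0.50305713, -0.04588073,  0.09820216]), [np.float64(0.0005397026343965368), np.float64(0.0005397026343964389)])
(array([0.35561706, 0.06834123, 0.11659686]), [np.float64(0.0004011026303545984), np.float64(0.0004011026303546201)])
(array([-0.2982,  0.0311, -0.452 ]), array([-1.00e-04, -1.25e-01, -7.00e-04]))
```

Run:
```python
from h import *
t=load('top0');s=load('side0')
for a in[(345,252),(462,348),(289,247),(220,315)]:
  for b in[(340,97),(395,78),(508,113),(502,98)]:
    p,e=tri([ray(t,*a),ray(s,*b)]); 
    if e[0]<.012: print(a,b,p.round(3),e[0].round(4))
```

```text
(345, 252) (340, 97) [ 0.482 -0.137  0.238] 0.0042
(462, 348) (395, 78) [ 0.363 -0.328  0.238] 0.0079
(289, 247) (340, 97) [ 0.476 -0.042  0.268] 0.0063
(220, 315) (395, 78) [0.378 0.05  0.335] 0.0045
```

jog_arm --pt "0 -0.1 0 -0.15 0 -0.05 0" --pt "0 -0.2 0 -0.3 0 -0.08 0" --pt "0 -0.298 0.031 -0.452 0 -0.125 0" --pt "0 -0.298 0.031 -0.452 0 -0.125 0" --pt "0 -0.298 0.031 -0.452 0 -0.125 0" --pt "0 -0.298 0.031 -0.452 0 -0.125 0" --pt "0 -0.298 0.031 -0.452 0 -0.125 0" --pt "0 -0.298 0.031 -0.452 0 -0.125 0" --pt "0 -0.298 0.031 -0.452 0 -0.125 0" --pt "0 -0.298 0.031 -0.452 0 -0.125 0" --pt "0 -0.298 0.031 -0.452 0 -0.125 0" --pt "0 -0.298 0.031 -0.452 0 -0.125 0" --pt "0 -0.298 0.031 -0.452 0 -0.125 0" --pt "0 -0.298 0.031 -0.452 0 -0.125 0" --pt "0 -0.298 0.031 -0.452 0 -0.125 0" --pt "0 -0.298 0.031 -0.452 0 -0.125 0"

```text
t: 1.48
position: [0.4997, 0.0755, 0.2]
tcp_rot: [0.546, -0.545, -0.45, 0.45]
ft_force: [-1.0, 0.4, 0.6]
opening: 0.0856
```

Run:
```python
from h import *
c,s=snap('wrist','w1')
cv2.imwrite('pics/w1b.png',cv2.resize(c['pixels'][:,:,::-1],None,fx=1.56,fy=1.56,interpolation=cv2.INTER_CUBIC))
print(s['q'],s['position'])
```

```text
[-1.16190856e-02  2.42319629e-01 -1.63322656e-01  1.16613364e+00
  2.15434983e-04  1.79817922e-01] [0.49973376 0.07546028 0.2000098 ]
```

View pics/w1b.png

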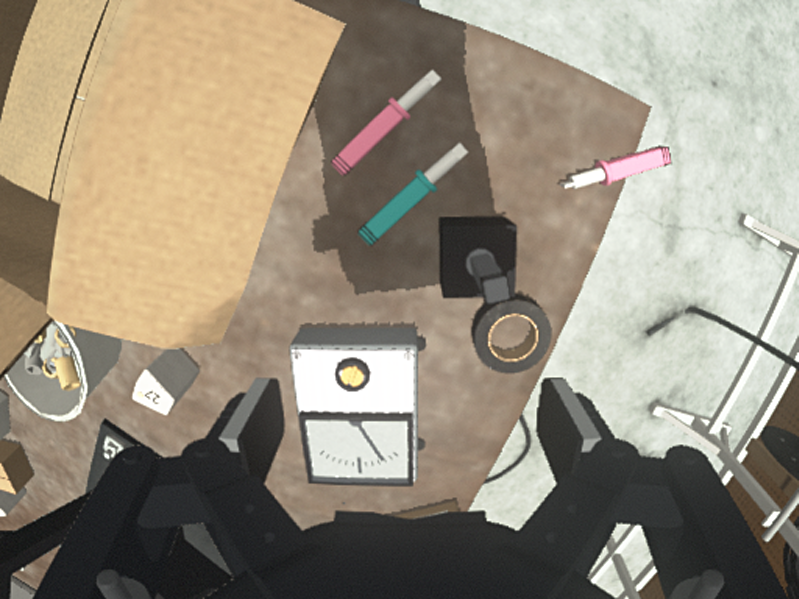

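Run:
```python
from h import *
d=load('w1');t=load('top0')
u,v=497/1.56,292/1.56
print(onz(d,u,v,.106), tri([ray(d,u,v),ray(t,201.9,234.2)]))
u,v=352/1.56,374/1.56
print(onz(d,u,v,.047), tri([ray(d,u,v),ray(t,256.9,212.3)]))
print(goal([.586,.015,.115],1.38))
```

```text
[0.50377154 0.12292532 0.106     ] (array([0.5051679 , 0.12281951, 0.10187873]), [np.float64(0.000661201147177669), np.float64(0.0006612011471776581)])
[0.56624256 0.02017183 0.047     ] (array([0.57156983, 0.01797945, 0.03666694]), [np.float64(0.0003578526667440736), np.float64(0.00035785266674398373)])
(array([-0.0435,  0.0852, -0.0965]), array([-0.0006,  0.0005,  0.0001]))
```

jog_arm --pt "0 -0.0435 0.085 -0.0965 0 0 0" --pt "0 -0.0435 0.085 -0.0965 0 0 0" --pt "0 -0.0435 0.085 -0.0965 0 0 0" --pt "0 -0.0435 0.085 -0.0965 0 0 0" --pt "0 -0.0435 0.085 -0.0965 0 0 0" --pt "0 -0.0435 0.085 -0.0965 0 0 0" --pt "0 -0.0435 0.085 -0.0965 0 0 0"

```text
t: 2.12
position: [0.586, 0.0157, 0.1165]
tcp_rot: [-0.545, 0.545, 0.451, -0.45]
ft_force: [-0.7, 0.7, 1.4]
opening: 0.0854
```

Run:
```python
from h import *
c,s=snap('wrist','w2')
cv2.imwrite('pics/w2b.png',cv2.resize(c['pixels'][:,:,::-1],None,fx=1.56,fy=1.56,interpolation=cv2.INTER_CUBIC))
print(s['q'],s['position'])
```

```text
[-1.12292978e-01  4.21704122e-01 -1.24837964e-01  1.02337791e+00
  1.65645744e-04  7.71062946e-02] [0.58603212 0.01567695 0.11652446]
```

View pics/w2b.png

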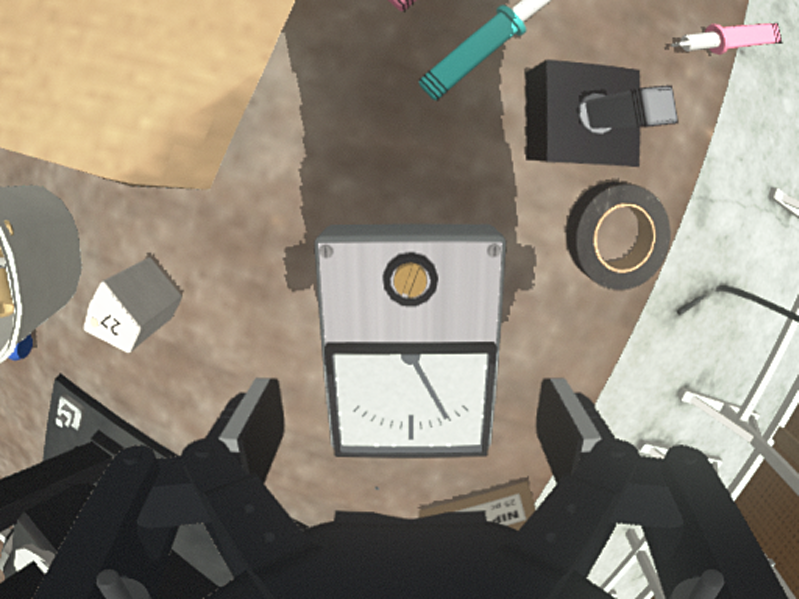

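Run:
```python
from h import *
d=load('w2');im=d['pixels']
x0,y0=411/1.56,280/1.56
c=im[150:210,232:295];cv2.imwrite('pics/w2c.png',cv2.resize(c[:,:,::-1],None,fx=9,fy=9,interpolation=cv2.INTER_CUBIC))
c=im[0:140,320:450];cv2.imwrite('pics/w2d.png',cv2.resize(c[:,:,::-1],None,fx=4,fy=4,interpolation=cv2.INTER_CUBIC))
```

```text
(no output)
```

View pics/w2c.png

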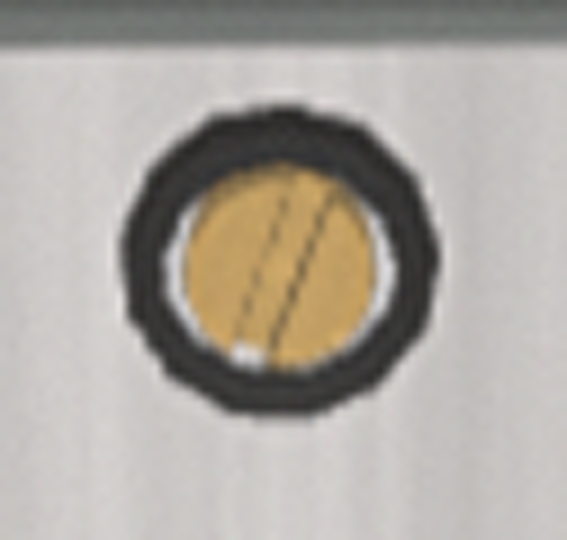

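View pics/w2d.png

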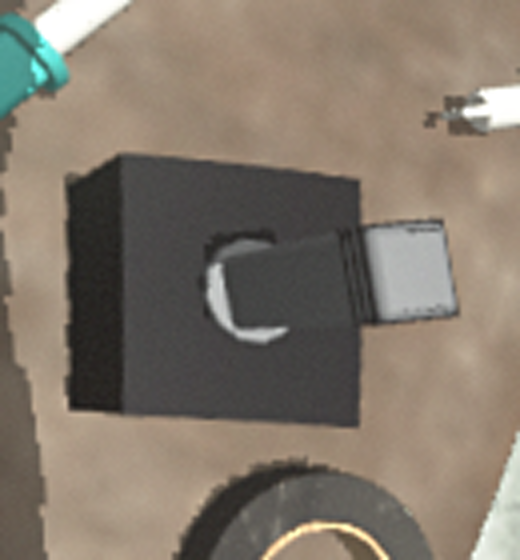

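Run:
```python
from h import *
d=load('w2');t=load('top0');w1=load('w1')
P=lambda x,y:((x+.5)/9-.5+232,(y+.5)/9-.5+150)
L=[(292,185),(237,340)];Rr=[(336,190),(269,350)]
for e in(L,Rr):
    a,b=[onz(d,*P(*q),.047) for q in e]; print(a,b,'ang',np.arctan2(*(b-a)[1::-1]))
print('collar c',onz(d,*P(281,260),.048),'brass c',onz(d,*P(281,267),.047))
Q=lambda x,y:((x+.5)/4-.5+320,(y+.5)/4-.5)
H=[onz(d,*Q(*q),.106) for q in[(367,228),(440,220),(457,314),(377,323)]]
H=np.array(H);print(H,H.mean(0))
for i in range(4):
    e=H[(i+1)%4]-H[i];print(np.linalg.norm(e),np.arctan2(e[1],e[0]))
Sx=np.array([onz(d,*Q(*q),.042) for q in[(122,153),(360,181),(358,427),(121,412)]]);print(Sx,Sx.mean(0))
for i in range(4):
    e=Sx[(i+1)%4]-Sx[i];print(np.linalg.norm(e),np.arctan2(e[1],e[0]))
# heights
h=np.mean([Q(*q) for q in[(367,228),(440,220),(457,314),(377,323)]],0)
print(tri([ray(d,*h),ray(w1,497/1.56,292/1.56),ray(t,201.9,234.2)]))
print('trim h',tri([ray(d,*P(281,263)),ray(w1,352/1.56,374/1.56)]),tri([ray(d,*P(281,263)),ray(t,256.9,212.3)]))
# pivot/needle
for n,(x,y) in dict(piv=(410,357),tip=(446,418),l0=(410,413),l1=(410,438)).items(): print(n,onz(d,x/1.56,y/1.56,.045))
```

```text
[0.56072201 0.02156198 0.047     ] [0.5729545  0.01456555 0.047     ] ang -0.5195427086754542
[0.56181635 0.02502382 0.047     ] [0.57431831 0.01701804 0.047     ] ang -0.5695701667112282
collar c [0.56654947 0.01952587 0.048     ] brass c [0.56742462 0.01935937 0.047     ]
[[0.4964336  0.11572174 0.106     ]
 [0.49578053 0.12825279 0.106     ]
 [0.509434   0.12891447 0.106     ]
 [0.50982992 0.11508106 0.106     ]] [0.50286951 0.12199252 0.106     ]
0.012548064658120998 1.622865061572111
0.013669488238764628 0.0484242771766177
0.013839077934888568 -1.542183452502657
0.01341163106303772 3.093804120007787
[[0.4741088  0.10251274 0.042     ]
 [0.48270909 0.15141539 0.042     ]
 [0.53131051 0.14305251 0.042     ]
 [0.52257349 0.09371581 0.042     ]] [0.50267547 0.12267411 0.042     ]
0.04965313502447117 1.396710849277604
0.049315670221538564 -0.1704019590873533
0.05010434578048171 -1.7460687473742404
0.04925660204802747 2.962035380901032
(array([0.5037929 , 0.1221343 , 0.10593567]), [np.float64(0.0009296342197664584), np.float64(0.000793203046909839), np.float64(0.0010861942119737363)])
trim h (array([0.56824237, 0.01920623, 0.0429407 ]), [np.float64(2.0381582492832117e-06), np.float64(2.038158249283013e-06)]) (array([0.57402656, 0.01830528, 0.02301253]), [np.float64(0.00018893872155622594), np.float64(0.00018893872155623006)])
piv [0.60845997 0.01152923 0.045     ]
tip [0.64905412 0.02383535 0.045     ]
l0 [0.6419357  0.00511586 0.045     ]
l1 [0.65856001 0.00193179 0.045     ]
```

Run:
```python
from h import *
print(goal([.5032,.1222,.15],1.59))
```

```text
(array([ 0.0891, -0.0334,  0.1015]), array([ 1.400e-03, -2.086e-01,  1.000e-04]))
```

jog_arm --pt "0 0.02 -0.033 0.02 0 -0.05 0" --pt "0 0.06 -0.033 0.06 0 -0.15 0" --pt "0 0.089 -0.0335 0.1015 0.0014 -0.2086 0" --pt "0 0.089 -0.0335 0.1015 0.0014 -0.2086 0" --pt "0 0.089 -0.0335 0.1015 0.0014 -0.2086 0" --pt "0 0.089 -0.0335 0.1015 0.0014 -0.2086 0" --pt "0 0.089 -0.0335 0.1015 0.0014 -0.2086 0"

```text
t: 2.75
position: [0.504, 0.1213, 0.1497]
tcp_rot: [-0.495, 0.495, 0.505, -0.504]
ft_force: [0.3, 0.1, 0.2]
opening: 0.0855
```

Run:
```python
from h import *
c,s=snap('wrist','w3')
cv2.imwrite('pics/w3b.png',cv2.resize(c['pixels'][:,:,::-1],None,fx=1.56,fy=1.56,interpolation=cv2.INTER_CUBIC))
print(s['q'],s['position'])
```

```text
[ 7.87718042e-02  2.90952997e-01 -2.36110035e-01  1.04331375e+00
  9.75652983e-05  6.02582754e-02] [0.50403996 0.12126698 0.1497215 ]
```

View pics/w3b.png

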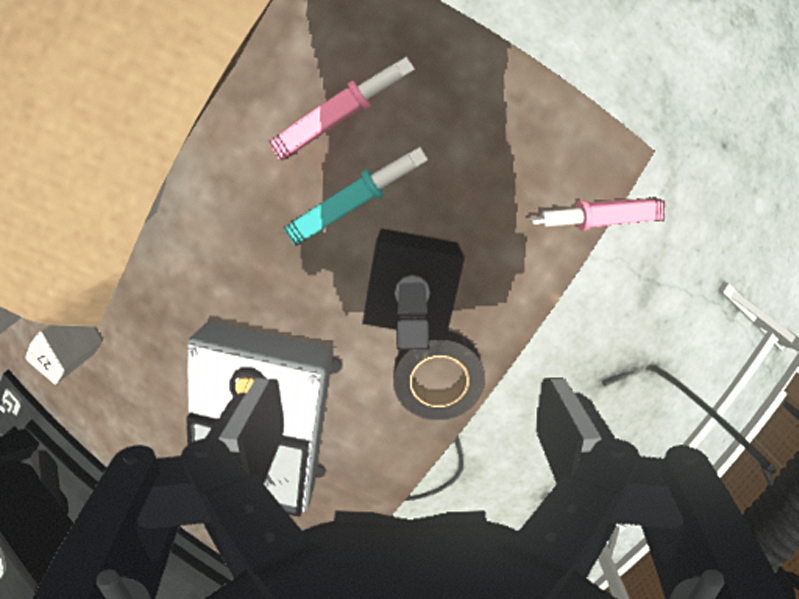

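Run:
```python
from h import *
d=load('w3');e=load('w2')
c=d['pixels'][180:235,240:290];cv2.imwrite('pics/w3c.png',cv2.resize(c[:,:,::-1],None,fx=10,fy=10,interpolation=cv2.INTER_CUBIC))
```

```text
(no output)
```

View pics/w3c.png

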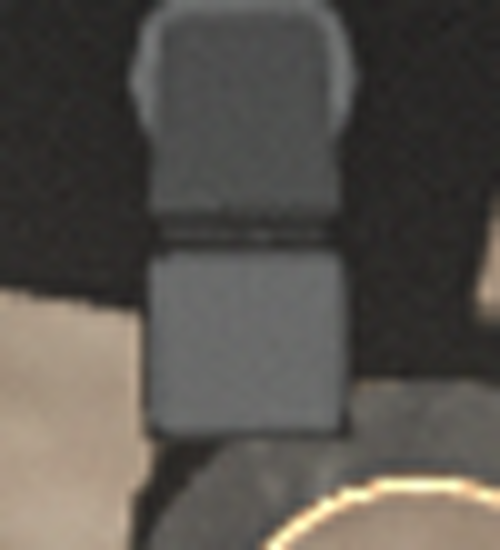

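Run:
```python
from h import *
d=load('w3');e=load('w2')
P=lambda x,y:((x+.5)/10-.5+240,(y+.5)/10-.5+180)
H=np.array([onz(d,*P(*q),.106) for q in[(150,250),(343,250),(350,430),(150,433)]]);print(H,H.mean(0))
print(tri([ray(d,*P(248,341)),ray(e,*(np.array([410.25,271.25])/4+[320-.375,-.375]))]))
print(onz(d,*P(248,85),.044))  # flange centre
print(goal([.5035,.1222,.058],1.59))
```

```text
[[0.4953545  0.11588507 0.106     ]
 [0.49512406 0.12886024 0.106     ]
 [0.50842123 0.12976883 0.106     ]
 [0.50888813 0.11599957 0.106     ]] [0.50194698 0.12262843 0.106     ]
(array([0.50274457, 0.12272337, 0.10425779]), [np.float64(0.00015502271943771372), np.float64(0.00015502271943770382)])
[0.50363872 0.12303724 0.044     ]
(array([0.0013, 0.0914, 0.0008]), array([-0.    , -0.0015,  0.0001]))
```

jog_arm --pt "0 0.0013 0.03 0.001 0 0 0" --pt "0 0.0013 0.06 0.001 0 0 0" --pt "0 0.0013 0.08 0.001 0 0 0" --pt "0 0.0013 0.0915 0.001 0 0 0" --pt "0 0.0013 0.0915 0.001 0 0 0" --pt "0 0.0013 0.0915 0.001 0 0 0" --pt "0 0.0013 0.0915 0.001 0 0 0"

```text
t: 3.38
position: [0.5036, 0.122, 0.0581]
tcp_rot: [-0.496, 0.496, 0.504, -0.504]
ft_force: [-0.1, 0.7, 0.6]
opening: 0.0854
```

jog_arm --pt "1 0 0 0 0 0 0" --pt "1 0 0 0 0 0 0" --pt "1 0 0 0 0 0 0" --pt "1 0 0 0 0 0 0" --pt "1 0 0 0 0 0 0" --pt "1 0 0 0 0 0 0" --pt "1 0 0 0 0 0 0" --pt "1 0 0 0 0 0 0" --pt "1 0 0 0 0 0 0" --pt "1 0 0 0 0 0 0" --pt "1 0 0 0 0 0 0" --pt "1 0 0 0 0 0 0"

```text
t: 4.38
position: [0.5028, 0.1223, 0.0575]
tcp_rot: [0.496, -0.495, -0.504, 0.505]
ft_force: [-0.9, 0.2, 5.8]
opening: 0.0134
```

Run:
```python
from h import *
c,s=snap('side','s4')
cv2.imwrite('pics/s4b.png',cv2.resize(c['pixels'][150:310,180:400,::-1],None,fx=3.5,fy=3.5,interpolation=cv2.INTER_CUBIC))
print(s)
```

```text
{'t': 4.3833, 'q': array([ 8.09869377e-02,  3.69132793e-01, -3.96383630e-01,  8.06332614e-01,
        2.42498513e-04,  6.31555234e-02]), 'qd': array([ 0.00114588,  0.00090058, -0.00123994, -0.00047178,  0.00127547,
        0.00139009]), 'effort': array([-9.44429124e-02, -6.38968921e+01,  3.07975924e+01, -6.02607038e-01,
        1.06913174e-02, -1.04971271e-02]), 'position': array([0.50280596, 0.12234646, 0.05751807]), 'tcp_rot': array([ 0.49583067, -0.49521392, -0.50421247,  0.50466316]), 'ft_force': array([-0.9057878 ,  0.16489688,  5.81728085]), 'moment': array([-0.04615126,  0.27478414, -0.02217729]), 'opening': 0.013374694929343857}
```

View pics/s4b.png

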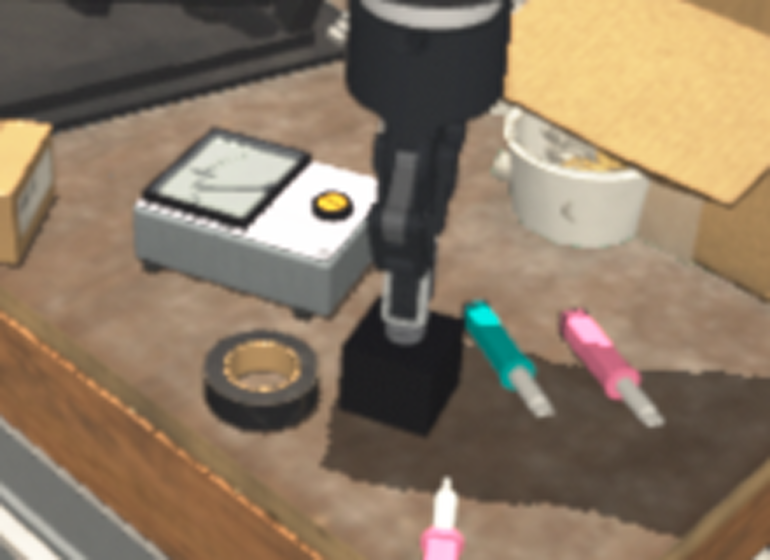

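jog_arm --pt "1 0 -0.02 0 0 0 0" --pt "1 0 -0.04 0 0 0 0" --pt "1 0 -0.07 0 0 0 0" --pt "1 0 -0.09 0 0 0 0" --pt "1 0 -0.09 0 0 0 0" --pt "1 0 -0.09 0 0 0 0"

```text
t: 4.93
position: [0.5034, 0.1224, 0.1478]
tcp_rot: [-0.495, 0.496, 0.505, -0.504]
ft_force: [-0.9, 0.7, 0.1]
opening: 0.0133
```

Run:
```python
from h import *
c,s=snap('side','s5')
cv2.imwrite('pics/s5b.png',cv2.resize(c['pixels'][130:250,220:380,::-1],None,fx=5,fy=5,interpolation=cv2.INTER_CUBIC))
c,s=snap('wrist','w5')
cv2.imwrite('pics/w5b.png',cv2.resize(c['pixels'][:,:,::-1],None,fx=1.56,fy=1.56,interpolation=cv2.INTER_CUBIC))
print(s)
```

```text
{'t': 4.9833, 'q': array([ 8.09244179e-02,  2.92437602e-01, -2.42182170e-01,  1.03761853e+00,
        2.21049298e-04,  6.31058607e-02]), 'qd': array([ 0.00020689,  0.01338011, -0.02036606, -0.00264731,  0.00113562,
        0.00074626]), 'effort': array([ 5.29587117e-02, -6.64744663e+01,  3.76558399e+01,  2.72740312e-01,
        1.49758755e-03, -1.28544343e-04]), 'position': array([0.502731  , 0.12230218, 0.14687043]), 'tcp_rot': array([ 0.4959182 , -0.49513277, -0.50410021,  0.50476892]), 'ft_force': array([-0.23339639, -0.30895291, -0.70708843]), 'moment': array([0.01201183, 0.04958892, 0.01581841]), 'opening': 0.012718254490943732}
```

View pics/s5b.png

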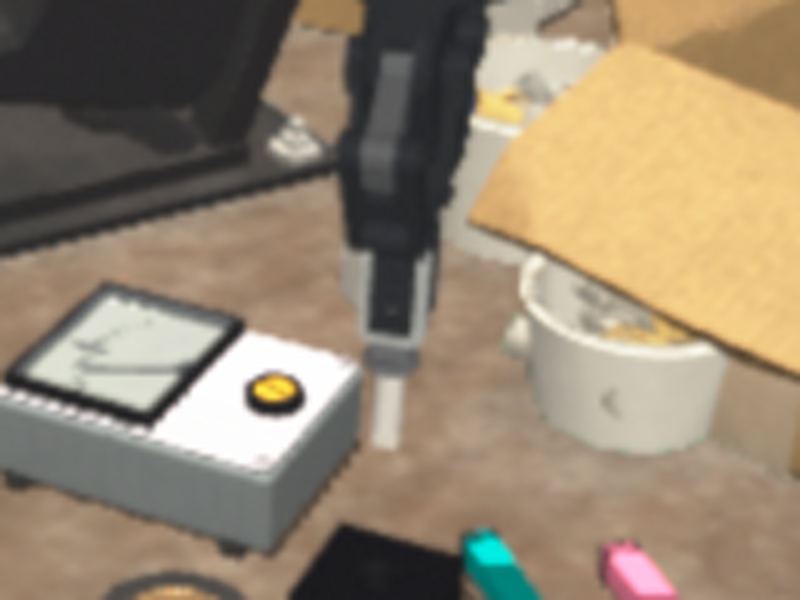

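View pics/w5b.png

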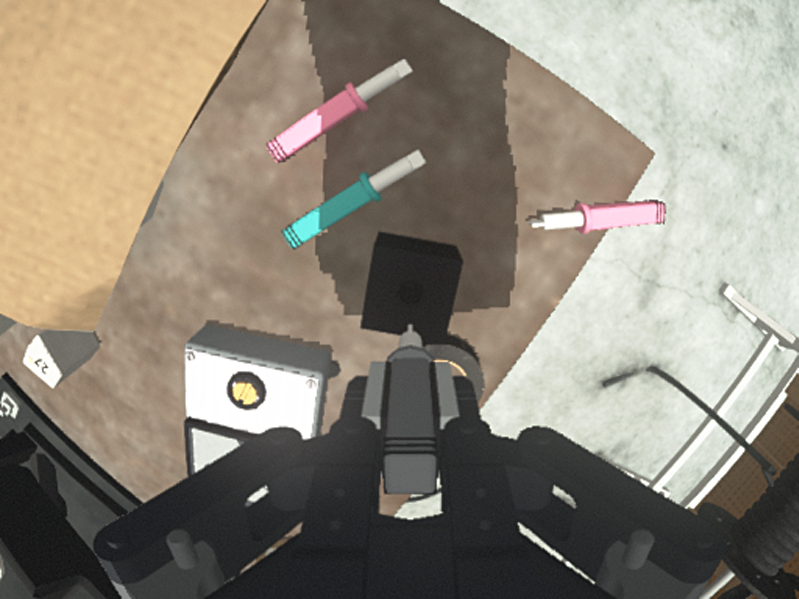

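Run:
```python
from h import *
d=load('w5')
c=d['pixels'][195:250,235:290];cv2.imwrite('pics/w5c.png',cv2.resize(c[:,:,::-1],None,fx=10,fy=10,interpolation=cv2.INTER_CUBIC))
T=np.eye(4);T[:3,:3]=rot(d['rq']).as_matrix();T[:3,3]=d['pos']
for z in(-.0045,0,.0045):
  for y in(.0495,.0415,.0155):
    p=T@[0,y,z,1];u,v=proj(d,p[:3]);print(z,y,round((u-235)*10),round((v-195)*10))
print(rot(d['rq']).as_matrix().round(4))
```

```text
-0.0045 0.0495 273 242
-0.0045 0.0415 273 289
-0.0045 0.0155 273 470
0 0.0495 273 183
0 0.0415 273 229
0 0.0155 273 403
0.0045 0.0495 273 123
0.0045 0.0415 273 167
0.0045 0.0155 273 336
[[-1.780e-02 -1.500e-03 -9.998e-01]
 [ 9.998e-01  1.000e-04 -1.780e-02]
 [ 1.000e-04 -1.000e+00  1.500e-03]]
```

View pics/w5c.png

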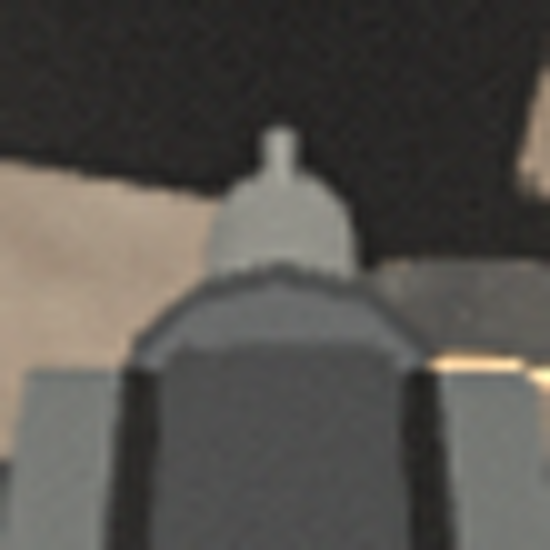

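Run:
```python
from h import *
print(goal([.5675,.0192,.12],1.026))
```

```text
(array([-0.1042,  0.0262, -0.0634]), array([-0.0026,  0.5626, -0.0007]))
```

jog_arm --pt "1 -0.035 0 -0.02 -0.001 0.12 0" --pt "1 -0.07 0 -0.042 -0.001 0.24 0" --pt "1 -0.104 0 -0.0635 -0.002 0.36 0" --pt "1 -0.104 0.01 -0.0635 -0.0026 0.48 0" --pt "1 -0.104 0.026 -0.0635 -0.0026 0.5626 0" --pt "1 -0.104 0.026 -0.0635 -0.0026 0.5626 0" --pt "1 -0.104 0.026 -0.0635 -0.0026 0.5626 0" --pt "1 -0.104 0.026 -0.0635 -0.0026 0.5626 0" --pt "1 -0.104 0.026 -0.0635 -0.0026 0.5626 0"

```text
t: 5.78
position: [0.5682, 0.0198, 0.1217]
tcp_rot: [-0.615, 0.616, 0.348, -0.347]
ft_force: [0.1, 0.2, -0.6]
opening: 0.0135
```

Run:
```python
from h import *
c,s=snap('wrist','w6')
cv2.imwrite('pics/w6b.png',cv2.resize(c['pixels'][:,:,::-1],None,fx=1.56,fy=1.56,interpolation=cv2.INTER_CUBIC))
c=c['pixels'][175:250,220:310];cv2.imwrite('pics/w6c.png',cv2.resize(c[:,:,::-1],None,fx=8,fy=8,interpolation=cv2.INTER_CUBIC))
print(s)
print(rot(s['tcp_rot']).as_matrix().round(4))
```

```text
{'t': 5.7833, 'q': array([-1.08235780e-01,  3.89528645e-01, -1.63370751e-01,  1.01622533e+00,
       -4.43043020e-04,  4.33823820e-01]), 'qd': array([ 0.00133577, -0.00430587,  0.00155203, -0.00132508, -0.00028218,
        0.01007461]), 'effort': array([-2.99555082e-01, -7.18504143e+01,  3.54539824e+01, -3.78298952e-03,
       -7.37319526e-03, -3.87518853e-02]), 'position': array([0.56824248, 0.01980526, 0.12173488]), 'tcp_rot': array([-0.61513769,  0.61608147,  0.34827448, -0.34749695]), 'ft_force': array([ 0.14978378,  0.19967535, -0.62730641]), 'moment': array([ 0.01379883, -0.04980311,  0.05007232]), 'opening': 0.013494692972625085}
[[ 5.159e-01  1.600e-03 -8.566e-01]
 [ 8.566e-01 -6.000e-04  5.159e-01]
 [ 3.000e-04 -1.000e+00 -1.700e-03]]
```

View pics/w6b.png

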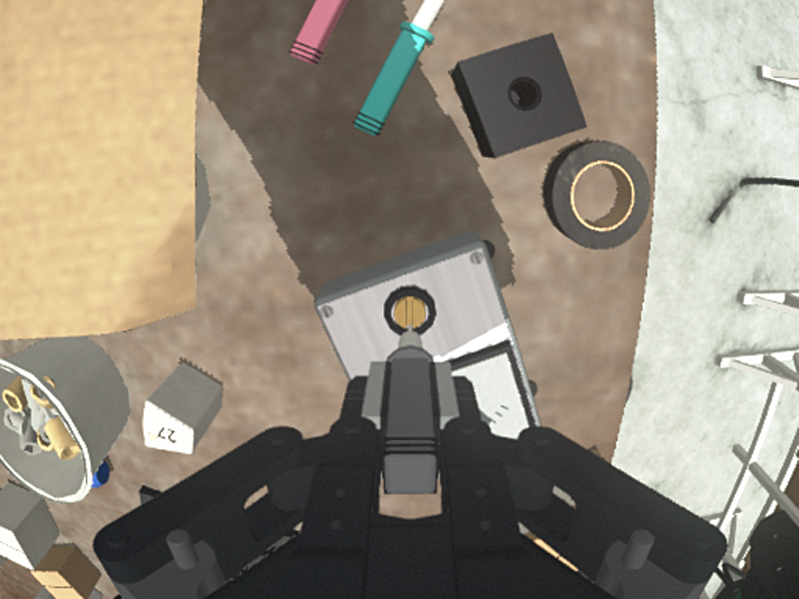

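View pics/w6c.png

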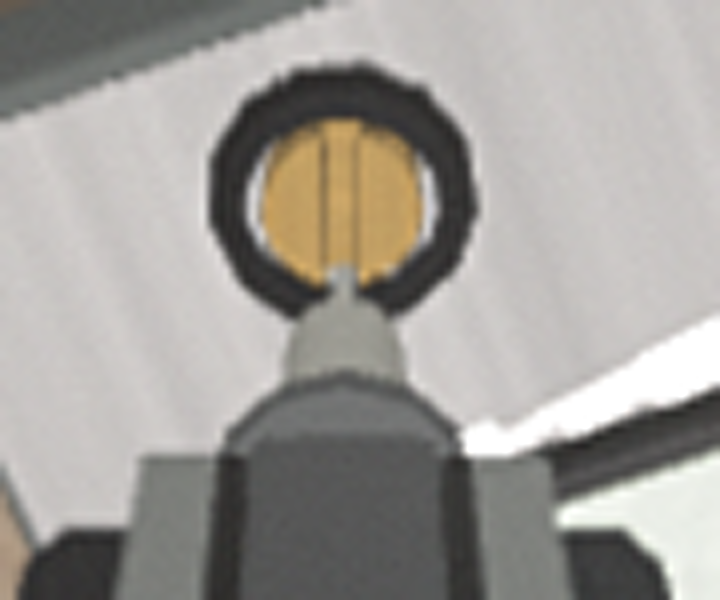

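Run:
```python
from h import *
d=load('w6')
P=lambda x,y:((x+.5)/8-.5+220,(y+.5)/8-.5+175)
Rm=rot(d['rq'])
def tl(p): return (Rm.inv().apply(p-d['pos'])*1000).round(2)
print('collar',tl(onz(d,*P(342,193),.048)),'ends',tl(onz(d,*P(342,62),.048)),tl(onz(d,*P(342,325),.048)),tl(onz(d,*P(209,193),.048)),tl(onz(d,*P(477,193),.048)))
print('brass',tl(onz(d,*P(342,118),.047)),tl(onz(d,*P(342,288),.047)),tl(onz(d,*P(262,203),.047)),tl(onz(d,*P(422,203),.047)))
print('slot',tl(onz(d,*P(324,140),.047)),tl(onz(d,*P(324,260),.047)),tl(onz(d,*P(357,140),.047)),tl(onz(d,*P(355,260),.047)))
tipz=d['pos'][2]-.0495
print('blade +z edge',tl(onz(d,*P(343,264),tipz)))
w=onz(d,*P(342,193),.048);print(w)
```

```text
collar [-0.66 73.73  2.01] ends [-0.65 73.71 15.26] [ -0.67  73.76 -11.9 ] [-13.55  73.73   2.  ] [12.43 73.74  1.99]
brass [-0.65 74.72  9.33] [-0.66 74.75 -8.35] [-8.46 74.73  0.6 ] [ 7.14 74.74  0.6 ]
slot [-2.39 74.72  7.09] [-2.43 74.74 -5.37] [ 0.79 74.72  7.09] [ 0.62 74.74 -5.37]
blade +z edge [-0.55 49.49  4.24]
[0.56630355 0.02023115 0.048     ]
```

jog_arm --pt "1 -0.0003 0.005 0.0018 0 0 0" --pt "1 -0.0003 0.01 0.0018 0 0 0" --pt "1 -0.0003 0.015 0.0018 0 0 0" --pt "1 -0.0003 0.018 0.0018 0 0 0" --pt "1 -0.0003 0.02 0.0018 0 0 0" --pt "1 -0.0003 0.02 0.0018 0 0 0" --pt "1 -0.0003 0.02 0.0018 0 0 0" --pt "1 -0.0003 0.02 0.0018 0 0 0"

```text
t: 6.5
position: [0.5666, 0.0201, 0.1013]
tcp_rot: [-0.616, 0.616, 0.347, -0.347]
ft_force: [-0.4, 0.5, -0.1]
opening: 0.0131
```

Run:
```python
from h import *
c,s=snap('wrist','w7')
c=c['pixels'][175:250,220:310];cv2.imwrite('pics/w7c.png',cv2.resize(c[:,:,::-1],None,fx=8,fy=8,interpolation=cv2.INTER_CUBIC))
print(s['position'],s['ft_force'],s['moment'])
```

```text
[0.56661694 0.02008974 0.10129452] [-0.37334315  0.54329257 -0.06802749] [-0.00990489 -0.01681613 -0.03080129]
```

View pics/w7c.png

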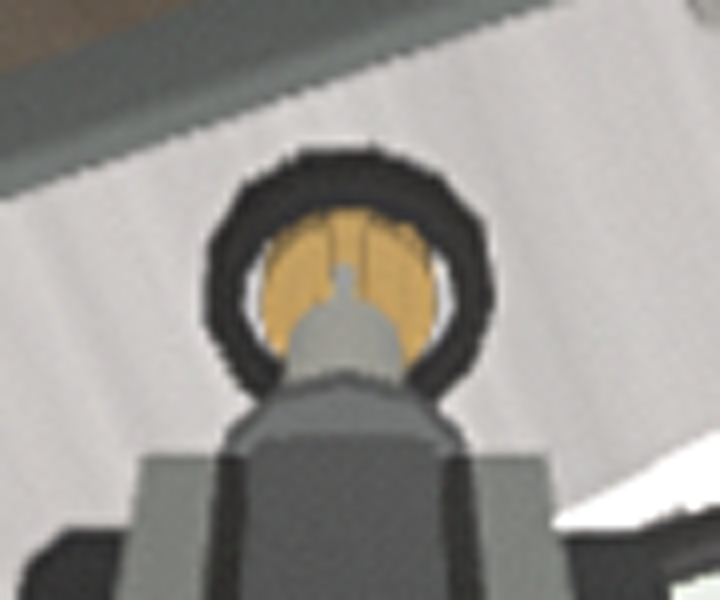

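Run:
```python
from h import *
d=load('w7')
P=lambda x,y:((x+.5)/8-.5+220,(y+.5)/8-.5+175)
Rm=rot(d['rq'])
def tl(p): return (Rm.inv().apply(p-d['pos'])*1000).round(2)
print(tl(onz(d,*P(348,147),.048)),tl(onz(d,*P(204,295),.048)),tl(onz(d,*P(493,295),.048)))
print('slot',tl(onz(d,*P(329,240),.047)),tl(onz(d,*P(364,240),.047)),'brass',tl(onz(d,*P(348,208),.047)))
print('blade',tl(onz(d,*P(343.5,264),d['pos'][2]-.0495)))
```

```text
[-0.12 53.28 13.7 ] [-12.96  53.29  -0.26] [12.83 53.3  -0.28]
slot [-1.8  54.29  4.63] [ 1.31 54.29  4.62] brass [-0.11 54.28  7.66]
blade [-0.51 49.49  4.24]
```

jog_arm --pt "1 0.0003 0.001 0.0004 0 0 0" --pt "1 0.0003 0.002 0.0004 0 0 0" --pt "1 0.0003 0.003 0.0004 0 0 0" --pt "1 0.0003 0.004 0.0004 0 0 0" --pt "1 0.0003 0.0045 0.0004 0 0 0" --pt "1 0.0003 0.005 0.0004 0 0 0" --pt "1 0.0003 0.005 0.0004 0 0 0"

```text
t: 7.13
position: [0.5662, 0.0206, 0.096]
tcp_rot: [-0.616, 0.616, 0.347, -0.347]
ft_force: [0.6, -0.4, -0.6]
opening: 0.0131
```

jog_arm --pt "1 0 0.0004 0 0 0 0" --pt "1 0 0.0008 0 0 0 0" --pt "1 0 0.001 0 0 0 0" --pt "1 0 0.001 0 0 0 0"

```text
t: 7.47
position: [0.5663, 0.0206, 0.0951]
tcp_rot: [-0.616, 0.616, 0.347, -0.347]
ft_force: [-0.2, -0.2, -0.1]
opening: 0.0129
```

jog_arm --pt "1 0 0.0004 0 0 0 0" --pt "1 0 0.0008 0 0 0 0" --pt "1 0 0.001 0 0 0 0" --pt "1 0 0.001 0 0 0 0"

```text
t: 7.8
position: [0.5663, 0.0206, 0.0941]
tcp_rot: [-0.616, 0.616, 0.347, -0.347]
ft_force: [0.2, -0.0, -0.1]
opening: 0.0133
```

jog_arm --pt "1 0 0.0004 0 0 0 0" --pt "1 0 0.0008 0 0 0 0" --pt "1 0 0.001 0 0 0 0" --pt "1 0 0.001 0 0 0 0"

```text
t: 8.13
position: [0.5663, 0.0206, 0.0931]
tcp_rot: [-0.616, 0.616, 0.347, -0.347]
ft_force: [0.0, 0.7, 0.4]
opening: 0.0134
```

Run:
```python
from h import *
c,s=snap('wrist','w8')
c=c['pixels'][175:250,220:310];cv2.imwrite('pics/w8c.png',cv2.resize(c[:,:,::-1],None,fx=8,fy=8,interpolation=cv2.INTER_CUBIC))
print(s['position'],s['ft_force'],s['moment'])
```

```text
[0.5662706  0.02057975 0.09310181] [0.04434026 0.65655635 0.43803425] [ 0.01178907 -0.04316904  0.02149727]
```

View pics/w8c.png

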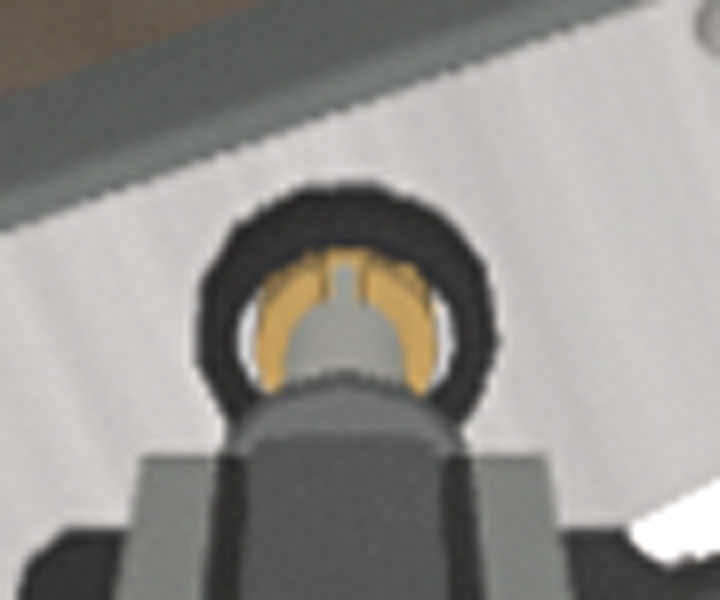

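jog_arm --pt "1 0 0.0003 0 0 0 0" --pt "1 0 0.0006 0 0 0 0" --pt "1 0 0.0006 0 0 0 0" --pt "1 0 0.0006 0 0 0 0"

```text
t: 8.52
position: [0.5663, 0.0206, 0.0926]
tcp_rot: [-0.616, 0.616, 0.347, -0.347]
ft_force: [0.6, 0.3, -0.9]
opening: 0.0132
```

jog_arm --pt "1 0 0.0002 0 0 0 0" --pt "1 0 0.0004 0 0 0 0" --pt "1 0 0.0004 0 0 0 0" --pt "1 0 0.0004 0 0 0 0"

```text
t: 8.85
position: [0.5663, 0.0206, 0.0922]
tcp_rot: [-0.616, 0.616, 0.347, -0.347]
ft_force: [-0.0, 0.1, 0.5]
opening: 0.0133
```

jog_arm --pt "1 0 0.0002 0 0 0 0" --pt "1 0 0.0004 0 0 0 0" --pt "1 0 0.0004 0 0 0 0" --pt "1 0 0.0004 0 0 0 0"

```text
t: 9.18
position: [0.5664, 0.0206, 0.0919]
tcp_rot: [-0.616, 0.616, 0.347, -0.347]
ft_force: [-0.4, -0.4, 2.8]
opening: 0.0134
```

jog_arm --pt "1 0 0.0002 0 0 0 0" --pt "1 0 0.0004 0 0 0 0" --pt "1 0 0.0004 0 0 0 0" --pt "1 0 0.0004 0 0 0 0"

```text
t: 9.52
position: [0.5665, 0.0205, 0.0917]
tcp_rot: [-0.616, 0.617, 0.347, -0.347]
ft_force: [-1.5, 0.2, 7.9]
opening: 0.0136
```

jog_arm --pt "1 0 -0.0004 0 0 0 0" --pt "1 0 -0.0008 0 0 0 0" --pt "1 0 -0.0008 0 0 0.05 0" --pt "1 0 -0.0008 0 0 0.1 0" --pt "1 0 -0.0008 0 0 0.15 0" --pt "1 0 -0.0008 0 0 0.2 0" --pt "1 0 -0.0008 0 0 0.25 0" --pt "1 0 -0.0008 0 0 0.3 0" --pt "1 0 -0.0008 0 0 0.3 0"

```text
t: 10.27
position: [0.5665, 0.0208, 0.0921]
tcp_rot: [-0.661, 0.661, 0.251, -0.25]
ft_force: [1.9, 2.7, -0.0]
opening: 0.0134
```

Run:
```python
from h import *
c,s=snap('wrist','w9')
cv2.imwrite('pics/w9b.png',cv2.resize(c['pixels'][:,:,::-1],None,fx=1.56,fy=1.56,interpolation=cv2.INTER_CUBIC))
print(s['position'],s['ft_force'],s['moment'])
print(rot(s['tcp_rot']).as_matrix().round(4), s['q'])
```

```text
[0.56653891 0.02077162 0.09206951] [ 1.85203383  2.69770972 -0.02405438] [ 0.50033825 -0.4707235   0.06645795]
[[ 7.493e-01  1.400e-03 -6.622e-01]
 [ 6.622e-01 -0.000e+00  7.493e-01]
 [ 1.000e-03 -1.000e+00 -9.000e-04]] [-1.07148501e-01  4.09474598e-01 -2.18452758e-01  9.41469342e-01
  1.40819412e-04  7.39857892e-01]
```

View pics/w9b.png

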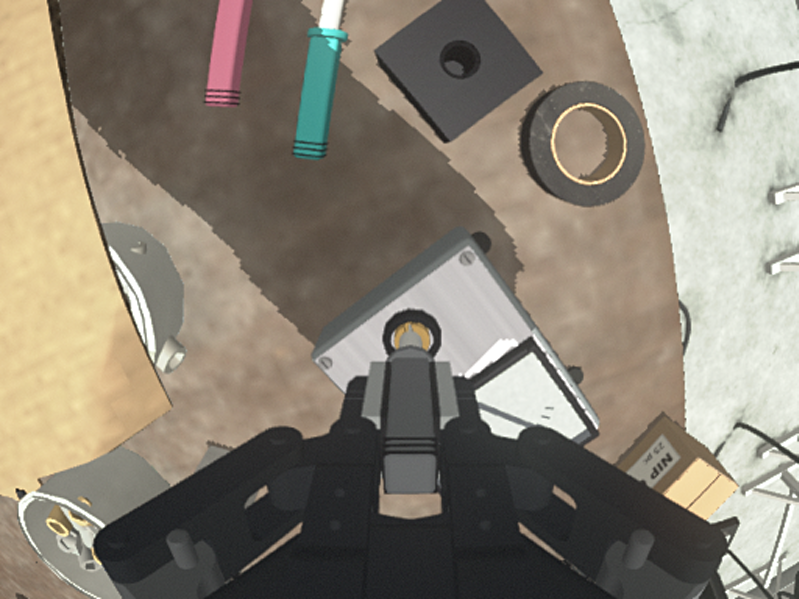

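jog_arm --pt "1 0 0 0 0 0.05 0" --pt "1 0 0 0 0 0.1 0" --pt "1 0 0 0 0 0.15 0" --pt "1 0 0 0 0 0.2 0" --pt "1 0 0 0 0 0.25 0" --pt "1 0 0 0 0 0.3 0" --pt "1 0 0 0 0 0.3 0"

```text
t: 10.9
position: [0.567, 0.0211, 0.0922]
tcp_rot: [0.691, -0.691, -0.15, 0.148]
ft_force: [4.4, 3.2, -2.5]
opening: 0.013
```

jog_arm --pt "1 0 0 0 0 0.05 0" --pt "1 0 0 0 0 0.1 0" --pt "1 0 0 0 0 0.15 0" --pt "1 0 0 0 0 0.2 0" --pt "1 0 0 0 0 0.25 0" --pt "1 0 0 0 0 0.3 0" --pt "1 0 0 0 0 0.3 0"

```text
t: 11.48
position: [0.5676, 0.0212, 0.0923]
tcp_rot: [0.706, -0.705, -0.045, 0.043]
ft_force: [7.8, 6.0, -4.5]
opening: 0.0132
```

Run:
```python
from h import *
c,s=snap('wrist','w10')
cv2.imwrite('pics/w10b.png',cv2.resize(c['pixels'][:,:,::-1],None,fx=1.56,fy=1.56,interpolation=cv2.INTER_CUBIC))
print(s['position'],s['ft_force'],s['moment'])
m=rot(s['tcp_rot']).as_matrix();print(np.arctan2(m[1,0],m[0,0]))
c,s=snap('side','s10')
cv2.imwrite('pics/s10c.png',cv2.resize(c['pixels'][170:240,200:310,::-1],None,fx=7,fy=7,interpolation=cv2.INTER_CUBIC))
c,s=snap('top','t10')
cv2.imwrite('pics/t10c.png',cv2.resize(c['pixels'][150:240,220:310,::-1],None,fx=6,fy=6,interpolation=cv2.INTER_CUBIC))
```

```text
[0.56755443 0.0211822  0.09228821] [ 7.81927055  5.97283322 -4.46040793] [ 1.34335452 -1.86201381  0.04035297]
0.12524364129365365
```

View pics/w10b.png

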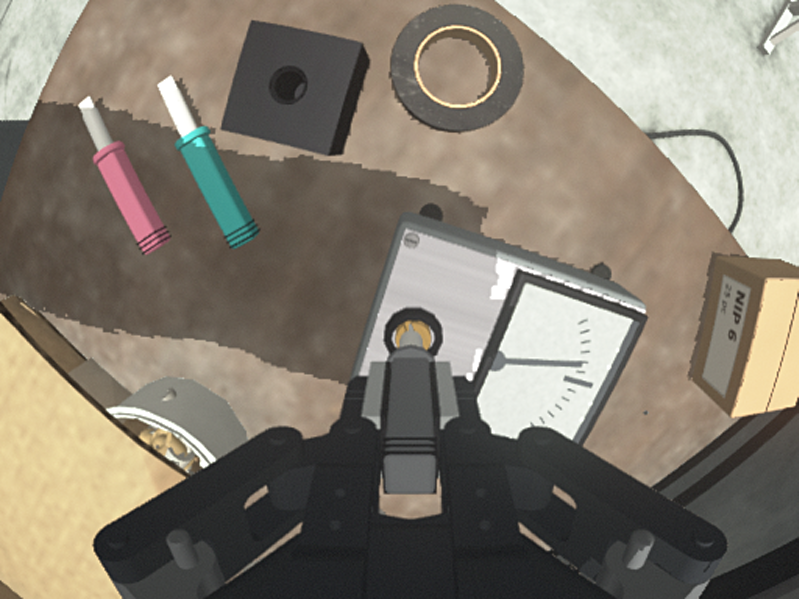

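View pics/s10c.png

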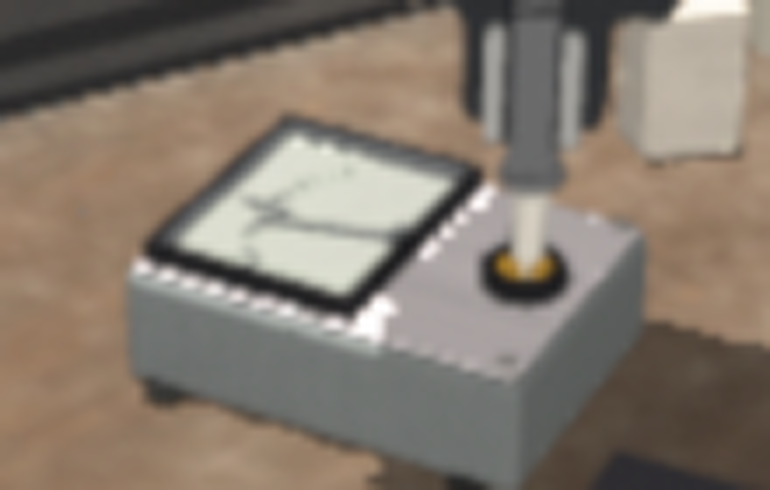

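View pics/t10c.png

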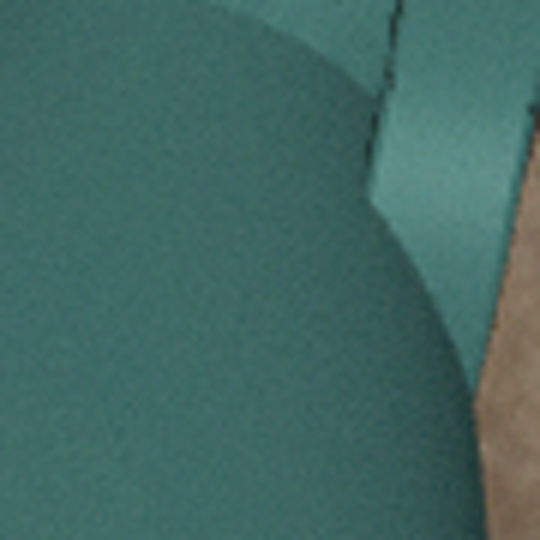

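Run:
```python
from h import *
d=load('w10')
q=lambda x,y:onz(d,x/1.56,y/1.56,.045)
p,t,a,b=q(499,361),q(581,364),q(567,378),q(592,384.5)
an=lambda v:np.arctan2(v[1],v[0])
print(p,t,a,b,an(t-p),an(a-p),an(b-p),an(b-a)); print('needle',.6-(an(t-p)-an((a+b)/2-p)))
```

```text
[0.6093928  0.01192387 0.045     ] [0.65056854 0.01418957 0.045     ] [0.64529759 0.00611689 0.045     ] [0.65986164 0.00353871 0.045     ] 0.05496971494492287 -0.16034415287829898 -0.16464126598913292 -0.17520847990447821
needle 0.38217455707845377
```

jog_arm --pt "1 0.0003 0 0.0002 0 0 0" --pt "1 0.0006 0 0.0003 0 0 0" --pt "1 0.001 0 0.0005 0 0 0" --pt "1 0.001 0 0.0005 0 0 0" --pt "1 0.001 0 0.0005 0 0 0"

```text
t: 12.05
position: [0.5679, 0.0215, 0.0922]
tcp_rot: [0.706, -0.706, -0.046, 0.044]
ft_force: [4.3, 3.6, -2.8]
opening: 0.0132
```

jog_arm --pt "1 0.0004 0 0.0002 0 0 0" --pt "1 0.0008 0 0.0004 0 0 0" --pt "1 0.0008 0 0.0004 0 0.05 0" --pt "1 0.0008 0 0.0004 0 0.1 0" --pt "1 0.0008 0 0.0004 0 0.15 0" --pt "1 0.0008 0 0.0004 0 0.2 0" --pt "1 0.0008 0 0.0004 0 0.25 0" --pt "1 0.0008 0 0.0004 0 0.25 0" --pt "1 0.0008 0 0.0004 0 0.25 0"

```text
t: 12.8
position: [0.5686, 0.0218, 0.0922]
tcp_rot: [-0.706, 0.706, -0.043, 0.044]
ft_force: [5.1, 1.5, -3.3]
opening: 0.0137
```

Run:
```python
from h import *
c,s=snap('wrist','w11')
cv2.imwrite('pics/w11b.png',cv2.resize(c['pixels'][180:300,220:440,::-1],None,fx=3.6,fy=3.6,interpolation=cv2.INTER_CUBIC))
print(s['position'],s['ft_force'],s['moment'])
m=rot(s['tcp_rot']).as_matrix();print(m.round(4),np.arctan2(m[1,0],m[0,0]))
```

```text
[0.56856568 0.02175667 0.09223681] [ 5.12978356  1.54645758 -3.30541093] [ 0.58383901 -1.28087131  0.02560574]
[[ 9.924e-01  2.100e-03  1.230e-01]
 [-1.230e-01 -3.000e-04  9.924e-01]
 [ 2.100e-03 -1.000e+00 -1.000e-04]] -0.12332048350213842
```

View pics/w11b.png

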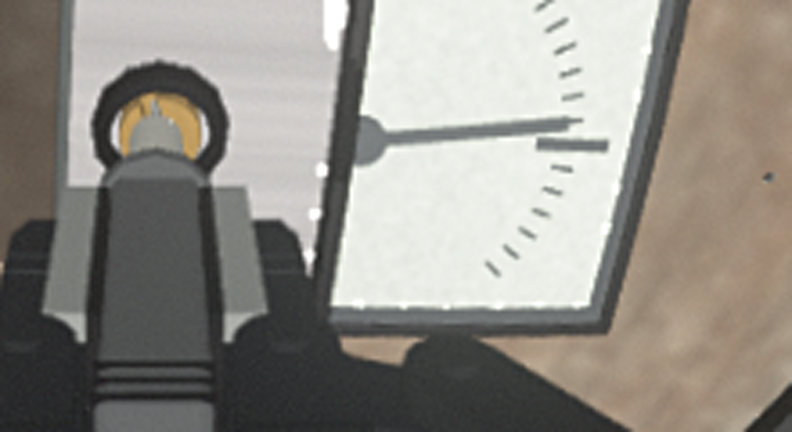

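Run:
```python
from h import *
d=load('w11')
q=lambda x,y:onz(d,(x+.5)/3.6-.5+220,(y+.5)/3.6-.5+180,.045)
p,t,a,b=q(362,140),q(570,124),q(537,144),q(608,146)
an=lambda v:np.arctan2(v[1],v[0])
print(an(t-p),an(a-p),an(b-p),an(b-a)); print('needle',.6-(an(t-p)-an((a+b)/2-p)))
# blade lateral vs slot
```

```text
-0.06385794126379785 -0.16802881687049323 -0.1718719297017358 -0.18057566819786672
needle 0.49356007183047074
```

jog_arm --pt "1 0.0004 0 0 0 0.05 0" --pt "1 0.0006 0 0.0002 0 0.1 0" --pt "1 0.0006 0 0.0002 0 0.15 0" --pt "1 0.0006 0 0.0002 0 0.2 0" --pt "1 0.0006 0 0.0002 0 0.25 0" --pt "1 0.0006 0 0.0002 0 0.25 0" --pt "1 0.0006 0 0.0002 0 0.25 0" --pt "1 0.0006 0 0.0002 0 0.25 0"

```text
t: 13.52
position: [0.5693, 0.0218, 0.0922]
tcp_rot: [-0.695, 0.695, -0.13, 0.132]
ft_force: [5.3, 1.2, -3.9]
opening: 0.0135
```

Run:
```python
from h import *
c,s=snap('wrist','w12')
cv2.imwrite('pics/w12b.png',cv2.resize(c['pixels'][140:300,220:440,::-1],None,fx=3.6,fy=3.6,interpolation=cv2.INTER_CUBIC))
print(s['position'],s['ft_force'],s['moment'])
m=rot(s['tcp_rot']).as_matrix();print(m.round(4),np.arctan2(m[1,0],m[0,0]))
```

```text
[0.56926673 0.02176633 0.09223163] [ 5.26776578  1.23249122 -3.93807701] [ 0.44479544 -1.45033392  0.06126101]
[[ 9.312e-01  2.200e-03  3.645e-01]
 [-3.645e-01 -6.000e-04  9.312e-01]
 [ 2.300e-03 -1.000e+00  3.000e-04]] -0.3730510157706166
```

View pics/w12b.png

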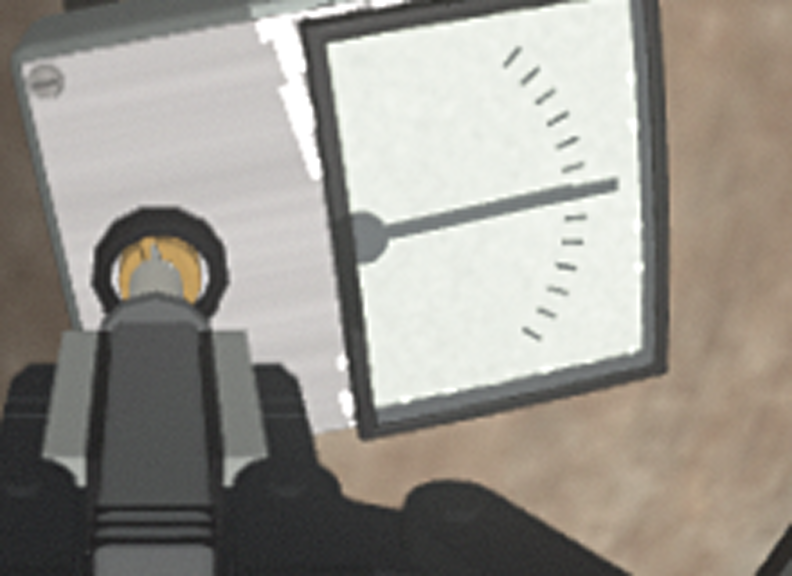

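jog_arm --pt "1 0 0 0 0 0 0" --pt "1 0 0 0 0 -0.05 0" --pt "1 0.0003 0 0 0 -0.1 0" --pt "1 0.0003 -0.001 0 0 -0.1 0" --pt "1 0.0003 -0.003 0 0 -0.1 0" --pt "1 0.0003 -0.006 0 0 -0.1 0" --pt "1 0.0003 -0.01 0 0 -0.1 0" --pt "1 0.0003 -0.03 0 0 -0.1 0" --pt "1 0.0003 -0.055 0 0 -0.1 0" --pt "1 0.0003 -0.055 0 0 -0.1 0" --pt "1 0.0003 -0.055 0 0 -0.1 0"

```text
t: 14.48
position: [0.5692, 0.0216, 0.1485]
tcp_rot: [-0.7, 0.701, -0.096, 0.098]
ft_force: [-0.1, 1.2, -0.5]
opening: 0.0128
```

Run:
```python
from h import *
c,s=snap('wrist','w13')
cv2.imwrite('pics/w13b.png',cv2.resize(c['pixels'][:,:,::-1],None,fx=1.56,fy=1.56,interpolation=cv2.INTER_CUBIC))
print(s['position'],s['ft_force'],s['moment'])
print(goal([.5030,.1225,.15],1.588))
```

```text
[0.56918201 0.02163932 0.14846756] [-0.07823789  1.16326234 -0.54352754] [-0.01194326  0.06662015 -0.02689753]
(array([-0.0905, -0.0027,  0.0792]), array([ 1.6000e-03, -1.8625e+00,  7.0000e-04]))
```

View pics/w13b.png

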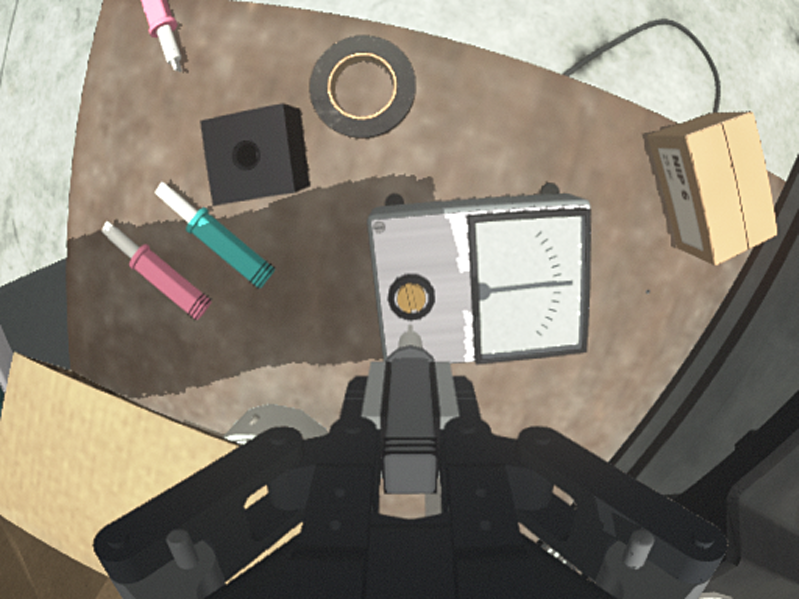

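jog_arm --pt "1 -0.02 -0.0027 0.02 0 -0.12 0" --pt "1 -0.04 -0.0027 0.04 0 -0.24 0" --pt "1 -0.06 -0.0027 0.06 0 -0.36 0" --pt "1 -0.0905 -0.0027 0.079 0 -0.48 0" --pt "1 -0.0905 -0.0027 0.079 0 -0.6 0" --pt "1 -0.0905 -0.0027 0.079 0 -0.72 0" --pt "1 -0.0905 -0.0027 0.079 0 -0.84 0" --pt "1 -0.0905 -0.0027 0.079 0 -0.96 0" --pt "1 -0.0905 -0.0027 0.079 0 -1.08 0" --pt "1 -0.0905 -0.0027 0.079 0 -1.2 0" --pt "1 -0.0905 -0.0027 0.079 0 -1.32 0" --pt "1 -0.0905 -0.0027 0.079 0 -1.44 0" --pt "1 -0.0905 -0.0027 0.079 0 -1.56 0" --pt "1 -0.0905 -0.0027 0.079 0 -1.68 0" --pt "1 -0.0905 -0.0027 0.079 0 -1.8 0" --pt "1 -0.0905 -0.0027 0.079 0.0016 -1.8625 0.0007" --pt "1 -0.0905 -0.0027 0.079 0.0016 -1.8625 0.0007" --pt "1 -0.0905 -0.0027 0.079 0.0016 -1.8625 0.0007"

```text
t: 16.03
position: [0.5026, 0.1222, 0.1491]
tcp_rot: [0.497, -0.496, -0.503, 0.504]
ft_force: [0.6, 0.2, -0.2]
opening: 0.0131
```

Run:
```python
from h import *
c,s=snap('wrist','w14')
cv2.imwrite('pics/w14b.png',cv2.resize(c['pixels'][130:260,200:340,::-1],None,fx=5,fy=5,interpolation=cv2.INTER_CUBIC))
print(s['position'],s['ft_force'],s['moment'])
print(rot(s['tcp_rot']).as_matrix().round(4))
print(goal([.5030,.1225,.15],1.588))
c,s=snap('side','s14')
cv2.imwrite('pics/s14b.png',cv2.resize(c['pixels'][130:270,220:380,::-1],None,fx=4,fy=4,interpolation=cv2.INTER_CUBIC))
```

```text
[0.50257852 0.12220149 0.14912   ] [ 0.64245234  0.16077027 -0.19157446] [-0.02675773 -0.03360349  0.02297793]
[[-0.0151 -0.0015 -0.9999]
 [ 0.9999 -0.     -0.0151]
 [ 0.     -1.      0.0015]]
(array([ 0.0003, -0.0008, -0.0003]), array([-0.0013, -0.0023,  0.0001]))
```

View pics/w14b.png

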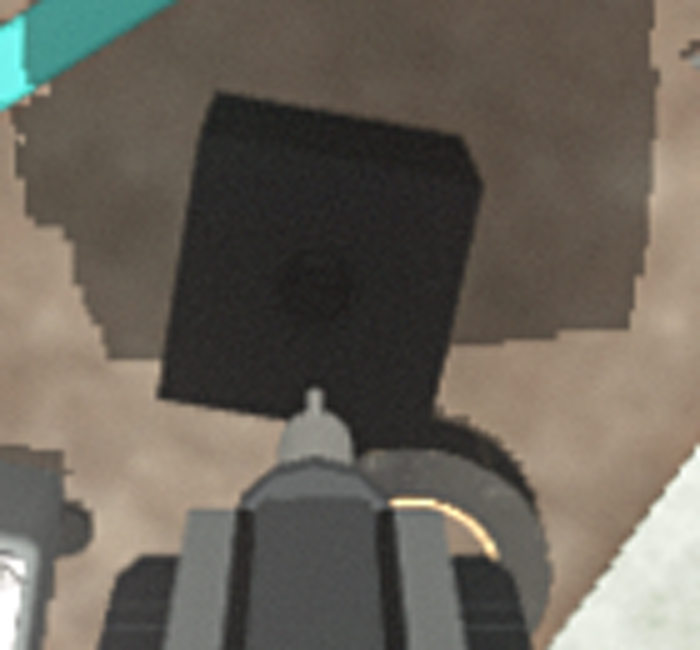

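View pics/s14b.png

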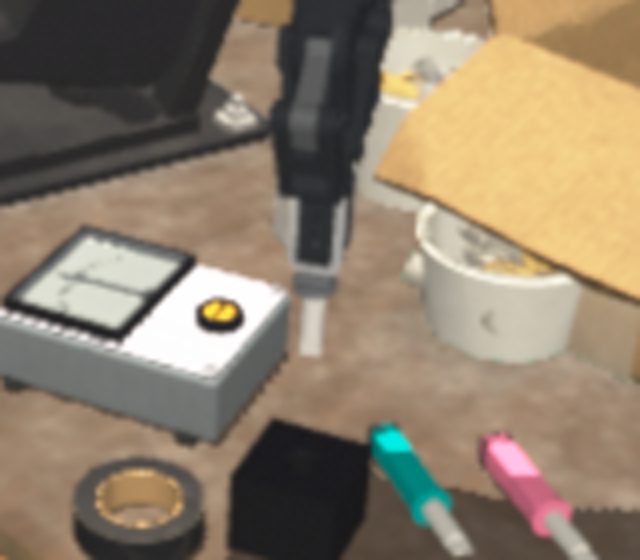

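Run:
```python
from h import *
d=load('w14')
g=d['pixels'][130:260,200:340].astype(float).mean(2);g=cv2.GaussianBlur(g,(0,0),1)
o=np.clip((g-15)*8,0,255).astype(np.uint8);cv2.imwrite('pics/w14g.png',cv2.resize(o,None,fx=5,fy=5,interpolation=cv2.INTER_CUBIC))
P=lambda x,y:((x+.5)/5-.5+200,(y+.5)/5-.5+130)
Rm=rot(d['rq'])
def tl(p): return (Rm.inv().apply(p-d['pos'])*1000).round(2)
print('hole',tl(onz(d,*P(316,285),.042)),'blade',tl(onz(d,*P(315,389),d['pos'][2]-.0495)))
S=[tl(onz(d,*P(*q),.042)) for q in[(207,135),(485,183),(434,425),(158,398)]];print(S,np.mean(S,0))
```

```text
hole [  0.4  107.12   1.31] blade [ 0.19 49.51  4.44]
[array([-18.32, 107.16,  28.35]), array([ 29.75, 107.15,  19.88]), array([ 21.98, 107.08, -25.54]), array([-28.33, 107.09, -20.22])] [  1.27   107.12     0.6175]
```

View pics/w14g.png

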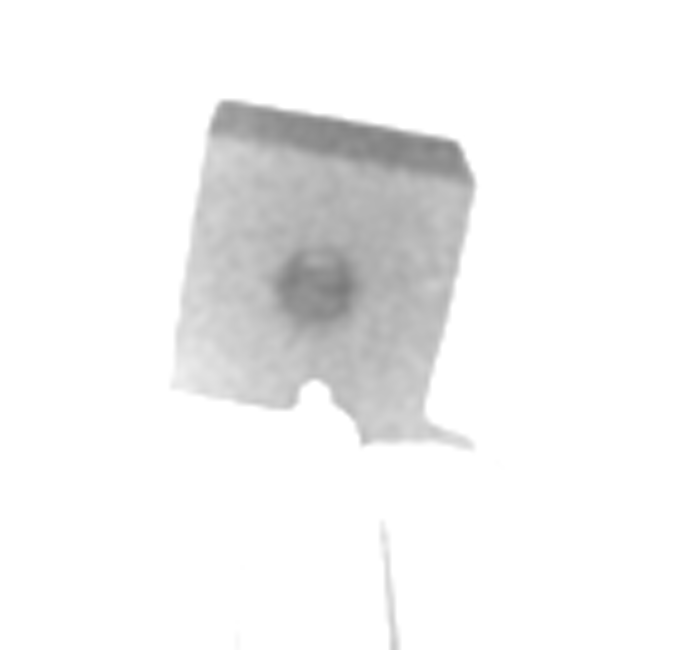

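jog_arm --pt "1 0.0002 0.01 0.0005 0 0 0" --pt "1 0.0002 0.025 0.0005 0 0 0" --pt "1 0.0002 0.04 0.0005 0 0 0" --pt "1 0.0002 0.049 0.0005 0 0 0" --pt "1 0.0002 0.052 0.0005 0 0 0" --pt "1 0.0002 0.052 0.0005 0 0 0" --pt "1 0.0002 0.052 0.0005 0 0 0"

```text
t: 16.72
position: [0.5028, 0.1225, 0.0982]
tcp_rot: [-0.496, 0.496, 0.504, -0.504]
ft_force: [0.1, -0.2, -0.6]
opening: 0.0131
```

Run:
```python
from h import *
c,s=snap('wrist','w15')
d=load('w15')
g=c['pixels'][150:260,200:340].astype(float)
o=np.clip((g-10)*3,0,255).astype(np.uint8);cv2.imwrite('pics/w15g.png',cv2.resize(o[:,:,::-1],None,fx=5.5,fy=5.5,interpolation=cv2.INTER_CUBIC))
print(s['position'],s['ft_force'])
```

```text
[0.50276157 0.12249327 0.09818327] [ 0.1174783  -0.23442395 -0.60965468]
```

View pics/w15g.png

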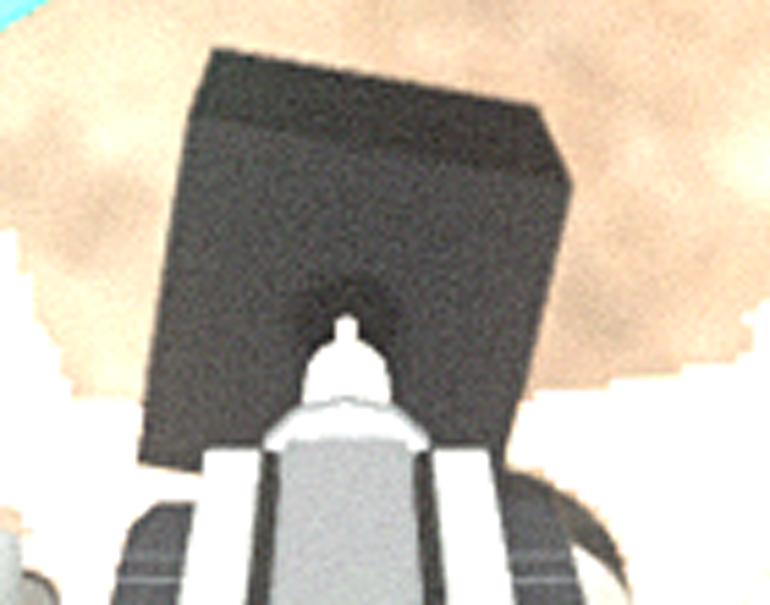

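Run:
```python
from h import *
d=load('w15')
P=lambda x,y:((x+.5)/5.5-.5+200,(y+.5)/5.5-.5+150)
Rm=rot(d['rq'])
def tl(p): return (Rm.inv().apply(p-d['pos'])*1000).round(2)
for q in[(347,270),(300,317),(395,317),(347,317)]: print('hole',tl(onz(d,*P(*q),.042)))
print('blade',tl(onz(d,*P(346,315),d['pos'][2]-.0495)))
S=[tl(onz(d,*P(*q),.042)) for q in[(190,122),(572,186),(505,470),(138,463)]];print(S,np.mean(S,0),(S[0]+S[2])/2,(S[1]+S[3])/2)
```

```text
hole [ 0.25 56.18  8.47]
hole [-5.9  56.18  1.93]
hole [ 6.53 56.18  1.92]
hole [ 0.25 56.18  1.93]
blade [ 0.12 49.5   4.85]
[array([-19.55,  56.18,  28.31]), array([29.07, 56.19, 19.85]), array([ 21.81,  56.19, -20.65]), array([-28.28,  56.18, -19.63])] [ 0.7625 56.185   1.97  ] [ 1.13  56.185  3.83 ] [ 0.395 56.185  0.11 ]
```

jog_arm --pt "1 0.0001 0.003 0.0007 0 0 0" --pt "1 0.0001 0.006 0.0007 0 0 0" --pt "1 0.0001 0.009 0.0007 0 0 0" --pt "1 0.0001 0.012 0.0007 0 0 0" --pt "1 0.0001 0.015 0.0007 0 0 0" --pt "1 0.0001 0.018 0.0007 0 0 0" --pt "1 0.0001 0.018 0.0007 0 0 0"

```text
t: 17.35
position: [0.5015, 0.1225, 0.0791]
tcp_rot: [0.496, -0.495, -0.504, 0.505]
ft_force: [-0.1, 0.2, -0.6]
opening: 0.0131
```

jog_arm --pt "1 0 0.003 0 0 0 0" --pt "1 0 0.006 0 0 0 0" --pt "1 0 0.009 0 0 0 0" --pt "1 0 0.012 0 0 0 0" --pt "1 0 0.015 0 0 0 0" --pt "1 0 0.018 0 0 0 0" --pt "1 0 0.018 0 0 0 0"

```text
t: 17.93
position: [0.5015, 0.1225, 0.0611]
tcp_rot: [0.496, -0.495, -0.504, 0.505]
ft_force: [0.1, -0.3, -0.8]
opening: 0.0136
```

jog_arm --pt "1 0 0.0015 0 0 0 0" --pt "1 0 0.0025 0 0 0 0" --pt "1 0 0.003 0 0 0 0" --pt "1 0 0.003 0 0 0 0" --pt "1 0 0.003 0 0 0 0"

```text
t: 18.35
position: [0.5019, 0.1226, 0.0588]
tcp_rot: [-0.496, 0.495, 0.504, -0.504]
ft_force: [-0.1, 0.4, -0.3]
opening: 0.0133
```

jog_arm --pt "1 0 0.0003 0 0 0 0" --pt "1 0 0.0006 0 0 0 0" --pt "1 0 0.0006 0 0 0 0" --pt "1 0 0.0006 0 0 0 0"

```text
t: 18.68
position: [0.5018, 0.1226, 0.0581]
tcp_rot: [0.496, -0.495, -0.504, 0.504]
ft_force: [0.5, -0.5, -0.6]
opening: 0.0133
```

jog_arm --pt "1 0 0.0003 0 0 0 0" --pt "1 0 0.0006 0 0 0 0" --pt "1 0 0.0006 0 0 0 0" --pt "1 0 0.0006 0 0 0 0"

```text
t: 19.02
position: [0.5019, 0.1226, 0.0576]
tcp_rot: [0.496, -0.495, -0.504, 0.504]
ft_force: [0.8, 0.4, -0.4]
opening: 0.0128
```

jog_arm --pt "1 0 0.0003 0 0 0 0" --pt "1 0 0.0004 0 0 0 0" --pt "1 0 0.0004 0 0 0 0" --pt "1 0 0.0004 0 0 0 0"

```text
t: 19.35
position: [0.5019, 0.1226, 0.0575]
tcp_rot: [-0.496, 0.496, 0.505, -0.504]
ft_force: [-2.3, -0.0, 6.3]
opening: 0.0135
```

Seated on the block (6 N). Release slowly and look.

jog_arm --pt "0.8 0 0 0 0 0 0" --pt "0.7 0 0 0 0 0 0" --pt "0.5 0 0 0 0 0 0" --pt "0.3 0 0 0 0 0 0" --pt "0 0 0 0 0 0 0" --pt "0 0 0 0 0 0 0" --pt "0 0 0 0 0 0 0" --pt "0 0 0 0 0 0 0" --pt "0 0 0 0 0 0 0" --pt "0 0 0 0 0 0 0"

```text
t: 20.18
position: [0.5019, 0.1226, 0.0572]
tcp_rot: [0.496, -0.495, -0.504, 0.504]
ft_force: [1.1, -0.0, -0.1]
opening: 0.0856
```

jog_arm --pt "0 0 -0.02 0 0 0 0" --pt "0 0 -0.05 0 0 0 0" --pt "0 0 -0.09 0 0 0 0" --pt "0 0 -0.13 0 0 0 0" --pt "0 0 -0.13 0.03 0 0 0" --pt "0 0 -0.13 0.03 0 0 0" --pt "0 0 -0.13 0.03 0 0 0" --pt "0 0 -0.13 0.03 0 0 0"

```text
t: 20.85
position: [0.4719, 0.122, 0.1869]
tcp_rot: [0.496, -0.495, -0.504, 0.504]
ft_force: [-0.1, -0.5, 0.3]
opening: 0.085
```

Run:
```python
from h import *
c,s=snap('wrist','w16')
cv2.imwrite('pics/w16b.png',cv2.resize(c['pixels'][:,:,::-1],None,fx=1.56,fy=1.56,interpolation=cv2.INTER_CUBIC))
print(s['position'],s['ft_force'],s['opening'])
c,s=snap('side','s16')
cv2.imwrite('pics/s16b.png',cv2.resize(c['pixels'][150:310,160:400,::-1],None,fx=3.3,fy=3.3,interpolation=cv2.INTER_CUBIC))
```

```text
[0.47189756 0.12200278 0.186923  ] [-0.06896331 -0.45554085  0.26432416] 0.08498777761419248
```

View pics/w16b.png

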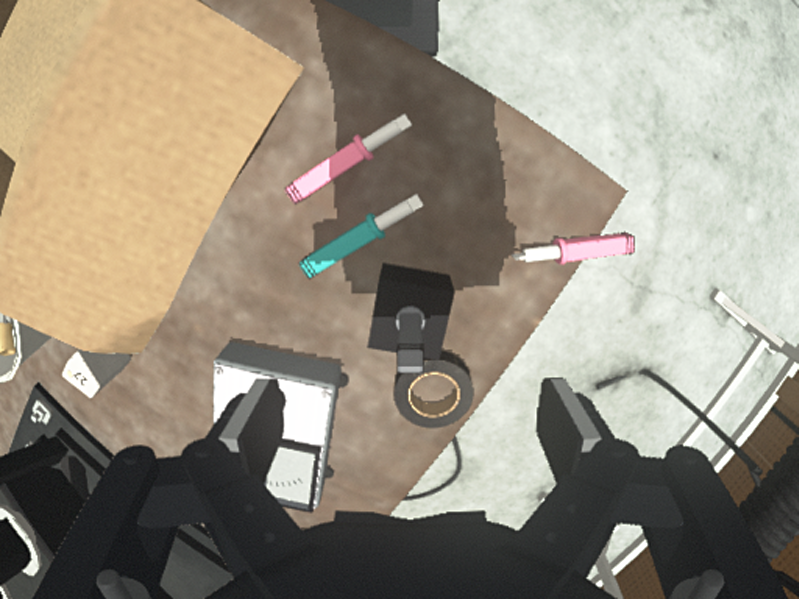

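View pics/s16b.png

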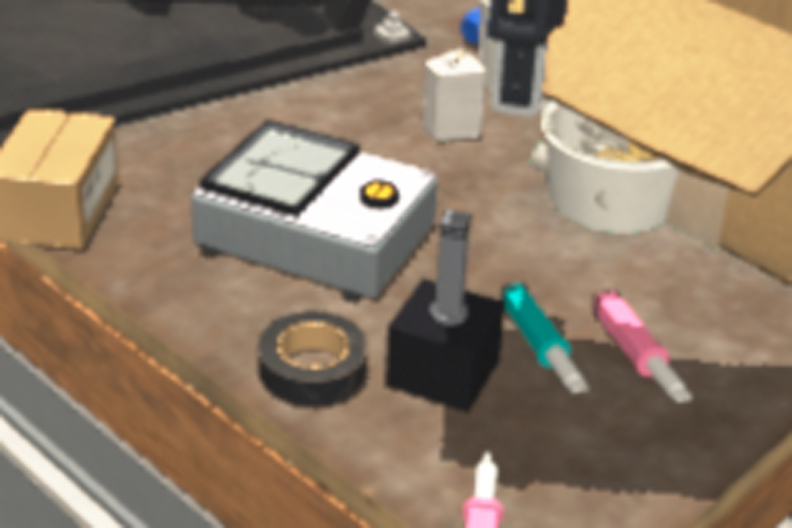

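Run:
```python
from h import *
a=load('side0')['pixels'];b=load('s16')['pixels']
print(arm.close_job())
```

```text
the job is handed in; nothing more can be done
None
```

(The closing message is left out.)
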